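# Load coated display boards into the curing hood

### The arm

A 6-joint arm with a two-finger parallel gripper is mounted at the origin on the work surface. World frame = base frame: x ahead of the robot, y to its left, z up, the work surface at z = 0. Lengths are in m, angles in rad, forces in N, time in s.
With the tool pointing down it reaches from about 0.325 to 0.775 m from the base axis. Payload 9.3 kg.
Tool frame: the origin (TCP) lies at the very end of the fingers, on their centre line; the grasp point (between the pads) lies 19 mm behind it (grasp_offset is the distance from the TCP to the grasp point, in m); z points along the fingers, y is the direction in which the jaws open and shut (so a half turn about z gives the same grasp; the last joint's range is limited). The gripper opens to 85 mm and grips with 20 to 120 N. Pads are 22 mm wide; open, the fingers measure 114 mm over their backs; the gripper's body (76 mm by 85 mm) begins 54 mm behind the grasp point. The pads swing forward as they close: fully open they stand 13 mm farther back than shut.
Start: joints at [-1.442, 0.259, 0.021, 1.334, 0, 1.418], TCP at [0.153, -0.528, 0.231] pointing down, gripper open.
Joint ranges: [-3.04, 3.04], [-0.91, 1.82], [-1.04, 1.36], [-1.92, 1.95], [-1.52, 1.45], [-3.14, 3.14]. Speed limits (rad/s): [2.22, 2.22, 2.79, 3.14, 3.14, 3.14].

### API

Orientations are given as a unit quaternion [x, y, z, w].
In Python, from rig import * gives the robot as it stands.
- The arm moves only by the tool move_arm, never from a script. Its argument "moves" is a list of rows, each a list of 7 numbers: the turn, a rotation vector about the tool's x, y, z in units of 8 degrees (1.0 is 8 degrees), then the shift along the tool's x, y, z in units of 50 mm (1.0 is 50 mm), then the finger opening in mm, from 0 to 85.4. In form: [[ax, ay, az, dx, dy, dz, grip], ...]. A call has exactly 5 rows; each row is the pose to reach, as a shift and turn from the pose commanded when the call began, along the tool's axes at that moment; what a row does not reach only later rows make up. A row lasts 1/10 s, in which the tool goes at most 50 mm and 8.59 degrees, less where a joint would pass 70% of its speed; a pose out of reach is approached as far as the arm can. A call with a gripper value outside its range is refused whole. The fingers move at their own pace and stop on an object; the grip force is fixed at half the most. Time passes only in rows, so rows that repeat a pose let the fingers close, or fill a call up. It gives the time, the measured TCP pose, the force and the opening at its end, in the units of the state.
- get_state(): the state, without advancing time (a new reading comes with each control period).
- read_camera(name): name is "side" or "top" or "wrist"; returns a dict with "img" (480x640x3 uint8, red, green, blue), "fx", "fy", "cx", "cy" (pixels), "xyz" and "rotation" of the camera in the world. Camera axes: x right, y down, z forward; pixel columns grow to the right and rows downward; lengths in m; the calibration is good to about 2 mm. A picture is of the moment at which its call begins. There is no depth.
- job_done(): hands the job in, once; it reports no verdict.
Trained networks look in the newest picture that a camera, given by its name, has taken for a name from the list of things; names that differ only in an ending like _2 or _b are one class to them, and where a whole thing is asked for, a point or a joint stands for the part that bears it (a point fixed in the world has none). Each returns a list of dicts, best first, with "score" (0 to 1); they miss things now and then, are a little off and sometimes report something else, mostly with a low value. They report only what shows in the picture. A call takes as long as a camera call.
- trace(query, camera): "pixels" (480x640 bool, what is visible of it) and "box" ([left, top, right, bottom] in pixels, round what is visible of it).
- tip_of(query, camera): "location" ([column, row] in pixels: a listed point, or the origin of a listed thing).
The state is a dict: "t": time; "joint_positions": joint angles; "joint_velocities": joint speeds; "joint_efforts": joint torques, N m; "tool_pos": TCP position; "eef_rot": TCP orientation; "contact_force": force on the tool from outside, world axes, zero at the start; "ft_torque": the same for the moment, N m; "grip_width": finger opening in m.
Only numpy, scipy, OpenCV 4.12 (cv2) and the standard library are available. Lean on these libraries where they do the work, as an engineer would, in place of code of your own. Each camera call takes 0.05 s, during which the arm holds its last target.

### The job

Freshly coated display boards hang on the drip rack in orange carrier frames. Turn the hood's damper lever to fully open so that the extraction draws, pull the slotted tray out from under the curing hood, lift every board up and off its hook and stand it upright in a tray slot of its own; then, with the damper already open, slide the loaded tray back under the hood fully home against its back stops. Leave the damper open, and do not disturb the two gear motors or the clear tub.

Things in the scene. Friction and masses are not known exactly. Their poses are not given: they have to be found in the camera images.
- hood: UV curing hood, fixed: amber-walled box 180 (x) x 190 (y) x 165 mm high, closed at its +y end, open mouth at its -y end. Origin: on the bench, centre of the hood; z up. The tray slides in along hood +y, and is home when its origin meets the hood's origin. A 60 mm rigid duct lies along y on the roof, from y = -65 mm backwards, its top 230 mm above the bench.
- hood_mouth (a point): middle of the hood's mouth at bench height, 95 mm in -y from the hood's origin; opening 150 mm high. Two 14 mm high black floor rails leave a 102 mm wide gap from 17 mm inside the mouth to the back, flared wider to 25 mm outside it.
- hood_stop (a point): middle between the two rubber back stops, 82.5 mm in +y from the hood's origin, 8 mm above the bench; the tray plate's far edge meets them when home
- damper (a joint): quarter-turn damper lever on top of the duct, vertical spindle, moderate friction, stays where left. 0 = shut: the red lever points along hood +x, across the duct. 1.571 rad = fully open, at its stop: the lever points along hood -y, in line with the duct. It grows clockwise seen from above. Starts within 0.3 rad of shut.
- damper_knob (a point): middle of the upright black knob (16 mm diameter, 40 mm tall, from 241 to 281 mm above the bench) at the lever's end, 65 mm from the spindle axis; point 268 mm above the bench
- damper_pivot (a point): point on the damper's spindle axis at the height of the knob's point
- tray: loose cure tray, 0.45 to 0.7 kg, sliding flat on the bench: plate 90 (x) x 165 (y) x 8 mm; five round-topped black dividers, 36 mm long in x, up to 33.5 mm above the bench, leave four slots 13 mm wide running along tray x. Origin: underside, centre of the plate; y points to the end that goes into the hood first. Starts empty under the hood, 15 to 50 mm short of home.
- tray_handle (a point): grip point of the red handle, an upright fin 12 mm thick (tray x), 36 mm long (tray y), its top 66 mm above the bench; point 48 mm above the bench, 165 mm in -y from the tray's origin
- rack: steel drip rack, fixed: base 400 mm along its y, posts at y = +-185 mm, rail 195 mm above the bench at x = +60 mm, nothing higher than the hook tips. Hooks of 6 mm rod at y = -142.5, -47.5, 47.5, 142.5 mm run from the rail along rack -x (towards the robot) to x = -20 mm, where the tips turn up to 11 mm above the rod's centre line. Origin on the bench, z up.
- hook1 (a point): centre of the rod at the bend of a hook, just below its upturned tip, 195 mm above the bench
- hook2 (a point): centre of the rod at the bend of a hook, just below its upturned tip, 195 mm above the bench
- hook3 (a point): centre of the rod at the bend of a hook, just below its upturned tip, 195 mm above the bench
- hook4 (a point): centre of the rod at the bend of a hook, just below its upturned tip, 195 mm above the bench
- slot1 (a point): centre of the floor of a tray slot, 8 mm above the bench, 51 mm along tray y from the tray's origin
- slot2 (a point): centre of the floor of a tray slot, 8 mm above the bench, 17 mm along tray y from the tray's origin
- slot3 (a point): centre of the floor of a tray slot, 8 mm above the bench, -17 mm along tray y from the tray's origin
- slot4 (a point): centre of the floor of a tray slot, 8 mm above the bench, -51 mm along tray y from the tray's origin
- board1: display board, red digit bars, in an orange frame 10 (x, thickness) x 44 (y, width) x 60 mm (z, height), 60 g, with a pointed bail of 4 mm wire on top, 24 mm wide, 98 mm over all, 33 mm clear inside. Origin: centre of the frame's underside; z towards the bail. Hangs by the bail's peak on a hook, underside 106 mm above the bench; 2 to 4 boards are present.
- board2: display board, green digit bars, in an orange frame 10 (x, thickness) x 44 (y, width) x 60 mm (z, height), 60 g, with a pointed bail of 4 mm wire on top, 24 mm wide, 98 mm over all, 33 mm clear inside. Origin: centre of the frame's underside; z towards the bail. Hangs by the bail's peak on a hook, underside 106 mm above the bench; 2 to 4 boards are present.
- board3: display board, blue digit bars, in an orange frame 10 (x, thickness) x 44 (y, width) x 60 mm (z, height), 60 g, with a pointed bail of 4 mm wire on top, 24 mm wide, 98 mm over all, 33 mm clear inside. Origin: centre of the frame's underside; z towards the bail. Hangs by the bail's peak on a hook, underside 106 mm above the bench; 2 to 4 boards are present.
- board4: display board, yellow digit bars, in an orange frame 10 (x, thickness) x 44 (y, width) x 60 mm (z, height), 60 g, with a pointed bail of 4 mm wire on top, 24 mm wide, 98 mm over all, 33 mm clear inside. Origin: centre of the frame's underside; z towards the bail. Hangs by the bail's peak on a hook, underside 106 mm above the bench; 2 to 4 boards are present.
- motor_a: bystander: small gear motor 65 x 22 x 22 mm lying on the bench, white gearbox; origin at its underside
- motor_b: bystander: the same with a brass gearbox
- tub: bystander: clear open tub 90 x 70 x 32 mm; origin centre of its underside

How it is judged:
By the outcome, as a careful person would: the job done as asked, in the order asked, and still so for the second after the job is handed in, with the robot touching nothing.
Of board1, board2, board3, board4 only 2 to 4 are there at a start; the rules pass over those that are not, and their reading is None.
At some moment in a run one of tray may be knocked a few centimetres aside while the robot is not near it.
Once in a run the grip may slacken for a moment while it holds something.
It also fails if it takes over 210 s, if anything falls off the work surface, if the arm or the gripper's body presses on something with over 40 N, if the wrist force passes 120 N, or if a joint passes its speed limit or range.

## Working session

There is one attempt and no reset: what is moved stays moved. The work goes in short steps, Python scripts to look and compute and a tool call to move; the robot and the scene stay as the last step left them, time stands still between calls to the robot, and variables do not carry over. Pictures are saved under pics/ and viewed, and the job is handed in when it is done.

Besides the shell and the picture viewer there is one more tool, called after ">>>" in YAML: its name, and indented under it one key for each argument. move_arm: Moves the arm, as the interface text tells. Its arguments: {"type":"object","properties":{"moves":{"type":"array"}},"required":["moves"]}

```bash
ls; mkdir -p pics; cat > h.py <<'E'
from rig import *
import numpy as np, cv2
from scipy.spatial.transform import Rotation as R
def snap(n,f):
    c=read_camera(n); cv2.imwrite('pics/'+f,c['img'][:,:,::-1]); return c
E
python3 - <<'E'
from h import *
s=get_state(); print(s)
for n in ('side','top','wrist'):
    c=snap(n,n+'0.png'); print(n,c['fx'],c['cx'],c['cy'],c['xyz'],np.round(c['rotation'],3))
E
```

```text
pics
{'t': 0.0, 'joint_positions': array([-1.44158429e+00,  2.59228862e-01,  2.07684718e-02,  1.33367091e+00,
       -1.21139409e-05,  1.41819816e+00]), 'joint_velocities': array([-0.0012265 , -0.00099537, -0.0010149 , -0.00162895,  0.00034947,
        0.00029625]), 'joint_efforts': array([ 8.24359304e-04, -5.55633759e+01,  3.44534540e+01,  1.35796951e-02,
       -5.94718813e-05, -3.47103551e-06]), 'tool_pos': array([ 0.15291094, -0.52804292,  0.23064887]), 'eef_rot': array([ 9.90089069e-01,  1.40439275e-01,  1.74824907e-06, -6.67513496e-04]), 'contact_force': array([-0.74232326, -0.19406834, -0.42119623]), 'ft_torque': array([ 0.01252948, -0.03312608,  0.02121936]), 'grip_width': 0.08528717468741832}
side 491.8965446319736 318.9140020713959 232.6776195777098 [ 0.24551488 -0.75893223  0.8766417 ] [ 0.88  -0.19   0.095 -0.424]
top 462.6609988002243 318.18972619126436 242.80540610371216 [0.37461164 0.0464183  1.28599167] [-0.697  0.711 -0.067  0.061]
wrist 422.9661919655384 325.7113760130664 236.2539774168858 [ 0.2216743  -0.50694228  0.37303899] [ 0.791 -0.595 -0.087  0.115]
```

View pics/side0.png

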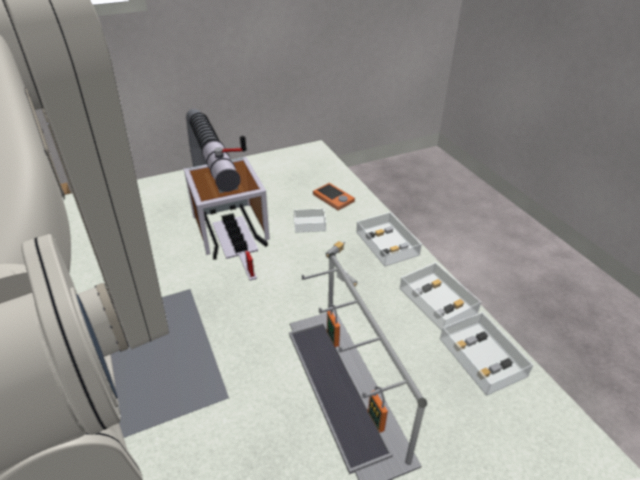

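View pics/top0.png

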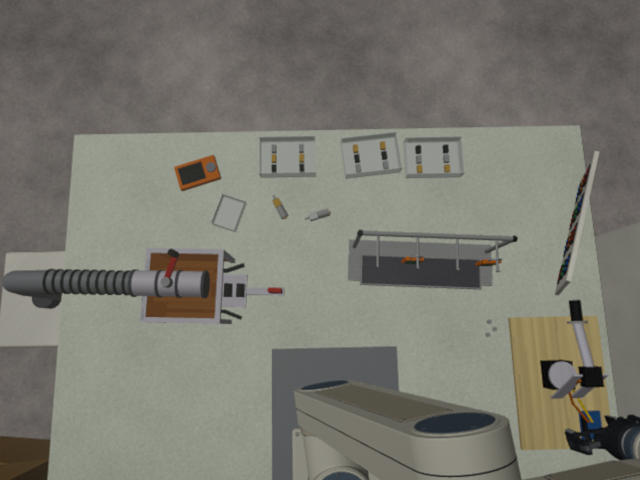

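View pics/wrist0.png

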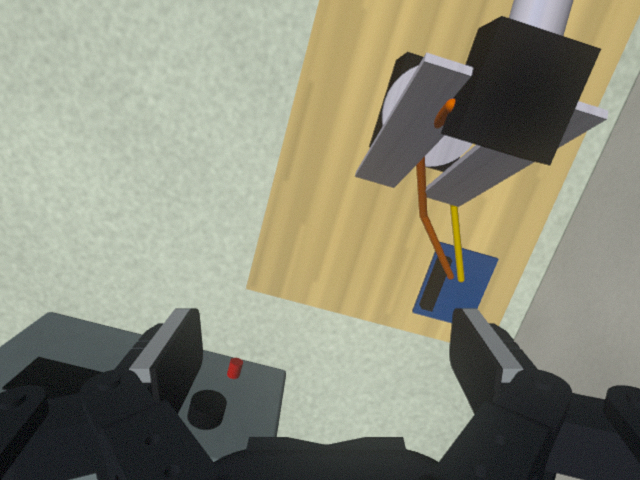

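The top view shows the hood at left (185,285) with its mouth toward image-right, the tray handle at (275,291) and the knob at (173,253). The rack is at (430,260), with boards at about (411,260) and (488,263). I see two boards.

```bash
cat >> h.py <<'E'
def K(c): return np.array([c['fx'],c['fy'],c['cx'],c['cy']])
def ray(c,p):
    d=np.array([(p[0]-c['cx'])/c['fx'],(p[1]-c['cy'])/c['fy'],1.]); M=np.array(c['rotation'],float)
    Rm=M if M.shape==(3,3) else R.from_quat(M).as_matrix()
    return np.array(c['xyz'],float),Rm@d
def atz(c,p,z):
    o,d=ray(c,p); return o+d*(z-o[2])/d[2]
def proj(c,P):
    M=np.array(c['rotation'],float); Rm=M if M.shape==(3,3) else R.from_quat(M).as_matrix()
    q=Rm.T@(np.array(P)-np.array(c['xyz'])); return np.array([c['fx']*q[0]/q[2]+c['cx'],c['fy']*q[1]/q[2]+c['cy']])
def tri(c1,p1,c2,p2):
    (o1,d1),(o2,d2)=ray(c1,p1),ray(c2,p2)
    A=np.stack([d1,-d2],1); t=np.linalg.lstsq(A,o2-o1,rcond=None)[0]
    a,b=o1+d1*t[0],o2+d2*t[1]; return (a+b)/2,np.linalg.norm(a-b)
E
python3 - <<'E'
from h import *
Z=dict(hood=0,hood_mouth=0,hood_stop=.008,damper_knob=.268,damper_pivot=.268,tray=0,tray_handle=.048,rack=0,hook1=.195,hook2=.195,hook3=.195,hook4=.195,slot1=.008,slot2=.008,slot3=.008,slot4=.008,board1=.106,board2=.106,board3=.106,board4=.106,motor_a=0,motor_b=0,tub=0)
cs={n:read_camera(n) for n in('top','side')}
for n,z in Z.items():
    for k,c in cs.items():
        for r in tip_of(n,k)[:4]:
            print(n,k,round(r['score'],2),np.round(r['location'],1),np.round(atz(c,r['location'],z)[:2],4))
print(get_state()['t'])
E
```

```text
hood top 0.28 [320.7 215.7] [0.6884 0.0257]
hood side 0.45 [229.2 226. ] [0.4841 0.3779]
hood_stop side 0.64 [223.4 210.4] [0.4879 0.4488]
hood_stop side 0.54 [345.5 280.1] [0.6862 0.0303]
damper_knob top 0.79 [172.4 256.3] [0.5368 0.3614]
damper_knob side 0.6 [307.9 226.4] [ 0.5557 -0.0359]
damper_knob side 0.51 [245.4 140.4] [0.5536 0.3654]
damper_pivot top 0.97 [161.6 278.8] [0.4872 0.3833]
damper_pivot top 0.26 [282.5 212.4] [0.6324 0.1163]
damper_pivot top 0.25 [270.5 287.9] [0.4623 0.1438]
damper_pivot side 0.84 [218.6 141.1] [0.489  0.3899]
tray top 0.56 [214.9 290.1] [0.4824 0.3234]
tray side 0.71 [232.7 239.3] [0.4755 0.3146]
tray side 0.33 [236.9 244. ] [0.4802 0.2899]
tray_handle top 0.92 [276.  289.6] [0.4764 0.1502]
tray_handle side 0.65 [249.4 257.8] [0.48   0.1667]
rack top 0.7 [417.9 268. ] [ 0.5326 -0.2433]
rack side 0.23 [244.4 257.9] [0.4812 0.2255]
rack side 0.21 [340.2 351. ] [ 0.5779 -0.1572]
hook1 top 0.91 [457.1 267.8] [ 0.5073 -0.2927]
hook1 top 0.77 [494.4 273.3] [ 0.4923 -0.3804]
hook1 top 0.7 [379.8 263.6] [ 0.521  -0.1092]
hook1 top 0.68 [417.1 269.8] [ 0
[... 3768 characters left out ...]
98]
motor_a top 0.76 [281.9 209.3] [0.7094 0.1363]
motor_a top 0.73 [320.9 216.4] [0.6864 0.0251]
motor_a top 0.5 [170.4 255.8] [0.581  0.4499]
motor_a side 0.56 [346.6 280.1] [0.6928 0.0364]
motor_a side 0.5 [333.3 254.3] [0.7057 0.1408]
motor_b top 0.76 [281.9 209.3] [0.7094 0.1363]
motor_b top 0.73 [320.9 216.4] [0.6864 0.0251]
motor_b top 0.5 [170.4 255.8] [0.581  0.4499]
motor_b side 0.56 [346.6 280.1] [0.6928 0.0364]
motor_b side 0.5 [333.3 254.3] [0.7057 0.1408]
tub top 0.97 [227.7 215.6] [0.6939 0.291 ]
tub top 0.59 [483.5 264. ] [ 0.5402 -0.4283]
tub side 0.87 [309.  227.5] [0.6931 0.2764]
tub side 0.47 [379.6 417.4] [ 0.5766 -0.3316]
tub side 0.43 [218.8 139.5] [0.6003 0.9078]
2.55
```

```bash
cat >> h.py <<'E'
def yawof(q):
    x=R.from_quat(q).as_matrix()[:,0]; return np.arctan2(x[1],x[0])
def Rdown(yaw):
    c,s=np.cos(yaw),np.sin(yaw); return np.array([[c,s,0],[s,-c,0],[0,0,-1.]])
def plan(pos,yaw,s=None,frm=None):
    """row values from current (measured) pose to world pos, tool down, yaw of tool x"""
    s=s or get_state(); p,q=(s['tool_pos'],s['eef_rot']) if frm is None else frm
    M=R.from_quat(q).as_matrix()
    d=M.T@(np.array(pos)-p)/.05
    rv=R.from_matrix(M.T@Rdown(yaw)).as_rotvec()/np.radians(8)
    print('row',np.round(rv,2),np.round(d,3),'yawnow',round(yawof(q),3)); return rv,d
E
python3 - <<'E'
from h import *
plan([.545,.36,.40],np.pi-.2)
c=read_camera('top'); i=c['img'][200:360,60:310]; cv2.imwrite('pics/t1.png',cv2.resize(i,None,fx=3.2,fy=3.2,interpolation=cv2.INTER_CUBIC)[:,:,::-1])
w=read_camera('wrist');s=get_state();M=R.from_quat(s['eef_rot']).as_matrix()
print(M.T@(w['xyz']-s['tool_pos']), (M.T@R.from_quat(w['rotation']).as_matrix()).round(3))
E
```

```text
row [ -0.    -0.   -19.05] [ 12.472 -14.885  -3.374] yawnow 0.282
[ 0.07194086 -0.00132913 -0.14229063] [[-0.    -0.958 -0.286]
 [ 1.    -0.     0.001]
 [-0.001 -0.286  0.958]]
```

View pics/t1.png

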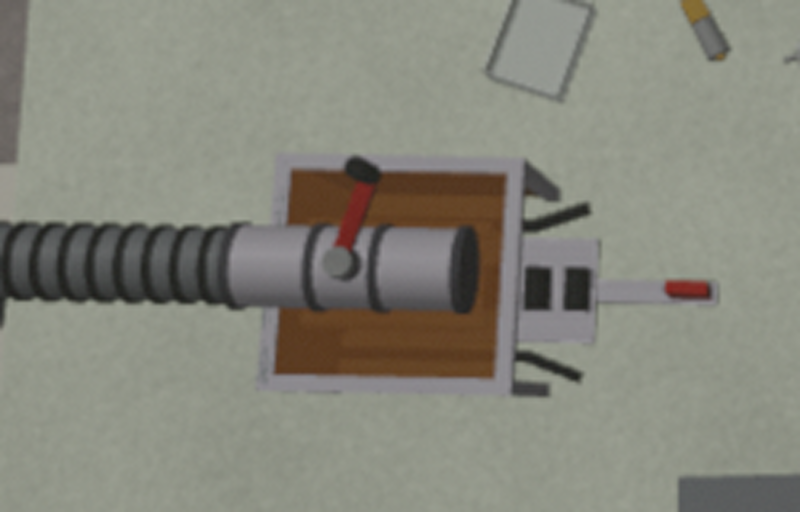

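The crop shows the hood roof corners at about (280,153), (525,158), (515,394) and (262,388). The lever runs from the spindle (340,262) to the knob (362,170).

```bash
python3 - <<'E'
from h import *
c=read_camera('top')
f=lambda u,v:(u/3.2+60-.35,v/3.2+200-.35)
P=[atz(c,f(*p),.165)[:2] for p in[(280,153),(525,158),(515,394),(262,388)]]
print(np.round(P,4))
for a,b in((0,1),(3,2),(1,2),(0,3)):
    d=P[b]-P[a]; print(np.linalg.norm(d),np.arctan2(d[1],d[0]))
print('ctr',np.mean(P,0))
print('pivot',atz(c,f(340,262),.255)[:2])
for p in[(360,158),(362,170),(375,180)]: print(atz(c,f(*p),.281)[:2])
E
```

```text
[[0.5764 0.4558]
 [0.5688 0.2682]
 [0.3905 0.2728]
 [0.3988 0.4611]]
0.18782881754924322 -1.6114089732185886
0.18852967444799282 -1.6149510543518346
0.17837903213281203 3.115757353609838
0.17770231864211786 3.111875964667108
ctr [0.48361281 0.36448197]
pivot [0.48231024 0.37779695]
[0.55094757 0.35846631]
[0.54256192 0.35679671]
[0.53543763 0.34765624]
```

>>> move_arm:
  moves:
    - [0, 0, -1, 2, -3, -3.4, 85]
    - [0, 0, -2, 3, -4, -3.4, 85]
    - [0, 0, -3, 4, -5, -3.4, 60]
    - [0, 0, -4, 5, -6, -3.4, 40]
    - [0, 0, -5, 6, -7, -3.4, 30]

```text
t: 3.2
tool_pos: [0.2388, -0.3243, 0.3419]
eef_rot: [0.881, 0.473, -0.0, 0.001]
contact_force: [0.9, -0.2, 0.2]
grip_width: 0.0436
```

```bash
python3 - <<'E'
from h import *
plan([.50,.35,.40],np.pi-.35)
E
```

```text
row [ 0.000e+00  1.000e-02 -1.294e+01] [14.124 -3.105 -1.175] yawnow 0.985
```

>>> move_arm:
  moves:
    - [0, 0, -1, 1, -0.3, -0.3, 30]
    - [0, 0, -2, 2, -0.6, -0.6, 30]
    - [0, 0, -3, 3, -0.8, -0.9, 30]
    - [0, 0, -4, 4, -1, -1.2, 30]
    - [0, 0, -5, 5, -1.2, -1.2, 30]

```text
t: 3.7
tool_pos: [0.3223, -0.0973, 0.4014]
eef_rot: [0.666, 0.746, 0.0, 0.002]
contact_force: [1.8, -0.8, -0.7]
grip_width: 0.03
```

```bash
python3 - <<'E'
from h import *
plan([.50,.35,.40],np.pi-.35)
E
```

```text
row [ 0.01  0.02 -7.94] [8.493 4.532 0.023] yawnow 1.683
```

>>> move_arm:
  moves:
    - [0, 0, -1, 0.8, 0.4, 0, 30]
    - [0, 0, -2, 1.6, 0.8, 0, 30]
    - [0, 0, -3, 2.4, 1.3, 0, 30]
    - [0, 0, -4, 3.2, 1.7, 0, 30]
    - [0, 0, -5, 4.0, 2.2, 0, 30]

```text
t: 4.2
tool_pos: [0.4099, 0.1138, 0.4003]
eef_rot: [0.37, 0.929, 0.0, 0.001]
contact_force: [1.5, -0.4, 1.5]
grip_width: 0.0302
```

```bash
python3 - <<'E'
from h import *
plan([.50,.35,.40],np.pi-.35)
E
```

```text
row [ 0.    0.01 -2.93] [1.944 4.667 0.007] yawnow 2.383
```

>>> move_arm:
  moves:
    - [0, 0, -1, 0.4, 0.9, 0, 30]
    - [0, 0, -2, 0.8, 1.8, 0, 30]
    - [0, 0, -2.9, 1.2, 2.7, 0, 30]
    - [0, 0, -2.9, 1.6, 3.6, 0, 30]
    - [0, 0, -2.9, 1.95, 4.6, 0, 30]

```text
t: 4.7
tool_pos: [0.4977, 0.3446, 0.4001]
eef_rot: [0.179, 0.984, 0.0, 0.0]
contact_force: [0.9, -0.2, 0.9]
grip_width: 0.0299
```

```bash
python3 - <<'E'
from h import *
w=snap('wrist','w1.png');
for n,z in(('damper_knob',.268),('damper_pivot',.268)):
    for r in tip_of(n,'wrist')[:2]: print(n,r['score'],r['location'],atz(w,r['location'],z))
print(get_state()['tool_pos'])
E
```

```text
damper_knob 0.77 [377.2, 275.3] [0.54458387 0.36585239 0.268     ]
damper_knob 0.44 [374.3, 180.6] [0.48103799 0.38523702 0.268     ]
[0.49888804 0.34500907 0.39673508]
```

View pics/w1.png

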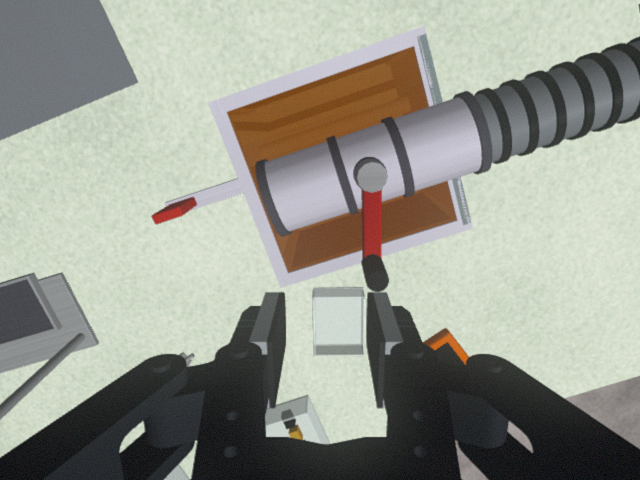

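```bash
python3 - <<'E'
from h import *
w=read_camera('wrist')
print(atz(w,(377.5,280),.281),atz(w,(373,262),.243),atz(w,(371,173),.255),atz(w,(371,173),.245))
# hood corners roof
P=[atz(w,p,.165)[:2] for p in[(209,101),(283,287),(471,226),(424,28)]]
print(np.round(P,4),np.mean(P,0))
for a,b in((0,3),(1,2),(0,1),(3,2)):
    d=P[b]-P[a]; print(np.linalg.norm(d),np.arctan2(d[1],d[0]))
plan([.545,.360,.30],np.pi-.2)
E
```

```text
[0.54135614 0.36555144 0.281     ] [0.54292928 0.36606903 0.243     ] [0.47773852 0.38536487 0.255     ] [0.47942503 0.38584171 0.245     ]
[[0.3877 0.2812]
 [0.5668 0.2757]
 [0.5708 0.4598]
 [0.3974 0.4671]] [0.48066405 0.37093139]
0.18616886693393925 1.5183966659648658
0.18417205535431092 1.548697618866508
0.17917931042758103 -0.030568954140735637
0.17356652767497 -0.04185626563664002
row [-0.01 -0.01 -1.14] [-0.763  0.641  1.96 ] yawnow 2.783
```

```bash
python3 - <<'E'
from h import *
plan([.543,.365,.30],2.84)
plan([.543,.365,.25],2.84)
E
```

```text
row [-0.01 -0.01 -0.41] [-0.691  0.721  1.96 ] yawnow 2.783
row [-0.01 -0.01 -0.41] [-0.693  0.723  2.96 ] yawnow 2.783
```

>>> move_arm:
  moves:
    - [0, 0, -0.4, -0.7, 0.72, 0.7, 50]
    - [0, 0, -0.4, -0.7, 0.72, 1.4, 50]
    - [0, 0, -0.4, -0.7, 0.72, 2, 50]
    - [0, 0, -0.4, -0.7, 0.72, 2, 50]
    - [0, 0, -0.4, -0.7, 0.72, 2, 50]

```text
t: 5.4
tool_pos: [0.543, 0.3627, 0.302]
eef_rot: [0.152, 0.988, 0.0, 0.001]
contact_force: [0.1, -0.5, 0.5]
grip_width: 0.05
```

```bash
python3 - <<'E'
from h import *
w=snap('wrist','w2.png');print(get_state()['tool_pos'])
E
```

```text
[0.54335068 0.36304036 0.30301265]
```

View pics/w2.png

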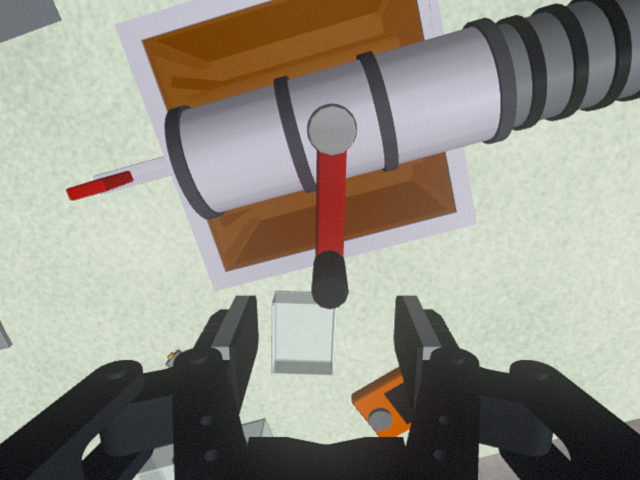

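```bash
python3 - <<'E'
from h import *
w=read_camera('wrist');s=get_state()
M=R.from_quat(s['eef_rot']).as_matrix()
for uv,z in(((330,291),.281),((332,130),.25)):
    P=atz(w,uv,z); print(P,M.T@(P-s['tool_pos']))
E
```

```text
[0.54315407 0.36562369 0.281     ] [0.0011619  0.00198731 0.02230402]
[0.48198398 0.38604274 0.25      ] [0.0657479  0.00298202 0.0530835 ]
```

>>> move_arm:
  moves:
    - [0, 0, 0, 0, 0.03, 0.4, 50]
    - [0, 0, 0, 0, 0.03, 0.8, 50]
    - [0, 0, 0, 0, 0.03, 1.06, 40]
    - [0, 0, 0, 0, 0.03, 1.06, 20]
    - [0, 0, 0, 0, 0.03, 1.06, 18]

```text
t: 6.0
tool_pos: [0.5441, 0.3652, 0.2489]
eef_rot: [0.152, 0.988, 0.001, 0.001]
contact_force: [-0.9, -2.1, -2.1]
grip_width: 0.0182
```

>>> move_arm:
  moves:
    - [0, 0, 1, 0.013, -0.18, 0, 18]
    - [0, 0, 2, 0.05, -0.36, 0, 18]
    - [0, 0, 3, 0.11, -0.53, 0, 18]
    - [0, 0, 4, 0.2, -0.69, 0, 18]
    - [0, 0, 5, 0.3, -0.84, 0, 18]

```text
t: 6.5
tool_pos: [0.5175, 0.33, 0.2489]
eef_rot: [0.483, 0.876, 0.002, 0.001]
contact_force: [0.9, 3.6, -0.7]
grip_width: 0.0181
```

```bash
python3 - <<'E'
from h import *
s=get_state();M=R.from_quat(s['eef_rot']).as_matrix();print(s['contact_force'],yawof(s['eef_rot']),M.T@(np.array([.482,.386,.25])-s['tool_pos']))
E
```

```text
[ 0.89737739  3.5858326  -0.74996161] 2.1331497251453775 [ 0.0662987  -0.00013262 -0.0011278 ]
```

>>> move_arm:
  moves:
    - [0, 0, 1, 0.01, -0.18, 0, 18]
    - [0, 0, 2, 0.05, -0.36, 0, 18]
    - [0, 0, 3, 0.11, -0.53, 0, 18]
    - [0, 0, 4, 0.2, -0.69, 0, 18]
    - [0, 0, 4.7, 0.27, -0.79, 0, 18]

```text
t: 7.0
tool_pos: [0.4781, 0.3199, 0.2493]
eef_rot: [0.74, 0.673, 0.003, 0.002]
contact_force: [29.7, 3.6, -7.8]
grip_width: 0.018
```

```bash
python3 - <<'E'
from h import *
s=get_state();M=R.from_quat(s['eef_rot']).as_matrix();print(s['contact_force'],yawof(s['eef_rot']),M.T@(np.array([.482,.386,.25])-s['tool_pos']))
E
```

```text
[29.7102474   3.55881978 -7.78339437] 1.4766119006536644 [ 0.06615014 -0.0023003  -0.00057625]
```

>>> move_arm:
  moves:
    - [0, 0, 0, 0, 0.06, 0, 30]
    - [0, 0, 0, 0, 0.08, 0, 45]
    - [0, 0, 0, 0, 0.08, -0.5, 50]
    - [0, 0, 0, 0, 0.08, -1, 60]
    - [0, 0, 0, 0, 0.08, -1.8, 60]

```text
t: 7.5
tool_pos: [0.4798, 0.3191, 0.3371]
eef_rot: [0.737, 0.676, -0.001, -0.0]
contact_force: [1.1, 0.3, 0.5]
grip_width: 0.06
```

```bash
python3 - <<'E'
from h import *
w=snap('wrist','w3.png');print(get_state()['tool_pos'])
E
```

```text
[0.48064207 0.31944636 0.34465766]
```

View pics/w3.png

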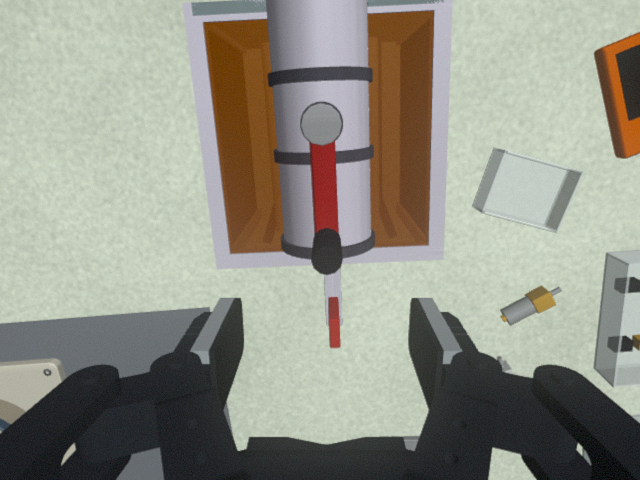

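>>> move_arm:
  moves:
    - [0, 0, -1, -0.8, 0, 0, 60]
    - [0, 0, -2, -1.6, 0, 0, 60]
    - [0, 0, -3, -2.4, 0, 0, 60]
    - [0, 0, -4, -3.2, 0, 0, 60]
    - [0, 0, -5, -3.4, 0, 0, 60]

```text
t: 8.05
tool_pos: [0.4649, 0.1472, 0.3379]
eef_rot: [0.46, 0.888, 0.0, 0.001]
contact_force: [0.5, 0.6, 0.9]
grip_width: 0.0597
```

>>> move_arm:
  moves:
    - [0, 0, -1, 0, 0, 0, 60]
    - [0, 0, -2, 0, 0, 0, 60]
    - [0, 0, -3, 0, 0, 0, 60]
    - [0, 0, -4, 0, 0, 0, 60]
    - [0, 0, -5, 0, 0, 0, 60]

```text
t: 8.55
tool_pos: [0.4654, 0.15, 0.3376]
eef_rot: [0.128, 0.992, 0.0, 0.0]
contact_force: [-0.1, 0.7, -0.4]
grip_width: 0.0603
```

>>> move_arm:
  moves:
    - [0, 0, -1, 0, 0, 0, 60]
    - [0, 0, -2, 0, 0, 0, 60]
    - [0, 0, -3, 0, 0, 0, 60]
    - [0, 0, -4, 0, 0, 0, 60]
    - [0, 0, -5, 0, 0, 0, 60]

```text
t: 9.05
tool_pos: [0.4654, 0.15, 0.3375]
eef_rot: [-0.219, 0.976, 0.0, 0.0]
contact_force: [0.2, -0.2, 0.6]
grip_width: 0.0601
```

>>> move_arm:
  moves:
    - [0, 0, -1, 0, 0, 0, 60]
    - [0, 0, -2, 0, 0, 0, 60]
    - [0, 0, -3, 0, 0, 0, 60]
    - [0, 0, -4, 0, 0, 0, 60]
    - [0, 0, -5, 0, 0, 0, 60]

```text
t: 9.55
tool_pos: [0.4654, 0.15, 0.3376]
eef_rot: [-0.54, 0.842, -0.0, 0.0]
contact_force: [0.2, 0.5, 0.7]
grip_width: 0.0598
```

```bash
python3 - <<'E'
from h import *
s=get_state();print(s['joint_positions'])
plan([.478,.158,.25],-np.pi/2)
E
```

```text
[ 1.39876225e-01  1.42368450e-01  1.38332455e-01  1.56573988e+00
  1.26852134e-04 -1.00048479e+00]
row [-0.01  0.   -3.08] [-0.25  -0.161  1.752] yawnow -2.001
```

>>> move_arm:
  moves:
    - [0, 0, -1, -0.1, 0, 0, 60]
    - [0, 0, -2, -0.25, -0.1, 0, 60]
    - [0, 0, -3, -0.25, -0.16, 0, 60]
    - [0, 0, -3, -0.25, -0.16, 0, 60]
    - [0, 0, -3, -0.25, -0.16, 0, 60]

```text
t: 10.05
tool_pos: [0.4778, 0.1579, 0.3372]
eef_rot: [-0.699, 0.715, -0.0, 0.0]
contact_force: [-0.0, 0.4, -0.0]
grip_width: 0.0601
```

```bash
python3 - <<'E'
from h import *
w=snap('wrist','w4.png');print(get_state()['tool_pos'])
for n,z in(('tray_handle',.048),('slot1',.008),('hood_mouth',0)):
    for r in tip_of(n,'wrist')[:4]: print(n,r['score'],r['location'],atz(w,r['location'],z))
E
```

```text
[0.47774041 0.15789316 0.33716211]
tray_handle 0.97 [330.3, 182.1] [0.47233989 0.15694544 0.048     ]
slot1 0.97 [326.8, 294.9] [0.47897621 0.30101584 0.008     ]
slot1 0.88 [323.2, 343.5] [0.48493212 0.36750281 0.008     ]
slot1 0.67 [325.4, 326.1] [0.48161808 0.34316287 0.008     ]
slot1 0.62 [328.3, 272.8] [0.47657029 0.27232824 0.008     ]
```

View pics/w4.png

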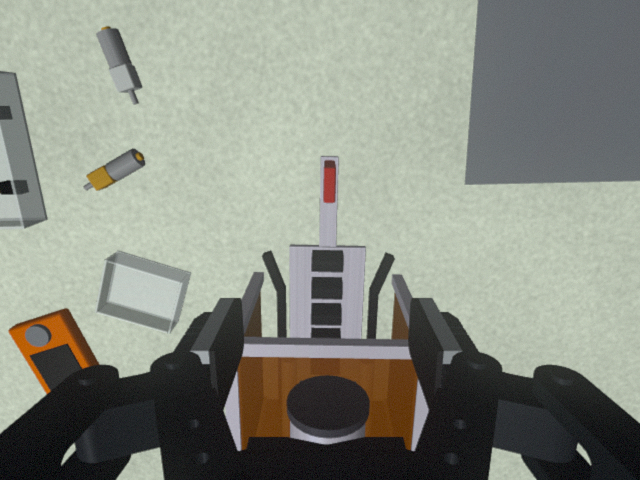

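```bash
python3 - <<'E'
from h import *
w=read_camera('wrist')
A=[atz(w,p,.008) for p in((289.5,246),(366,246.5),(363.5,334),(291,334))]
print(np.round(A,4)); print('front mid',(A[0]+A[1])/2,'back mid',(A[2]+A[3])/2)
print('fin top',atz(w,(329.5,182),.066),atz(w,(329.5,163),.066),atz(w,(330,203),.066))
print('roof front corners',atz(w,(247,347),.165),atz(w,(413,349),.165))
print('arm', atz(w,(330,156),.0))
i=w['img'][140:360,230:430];cv2.imwrite('pics/w4c.png',cv2.resize(i,None,fx=4,fy=4,interpolation=cv2.INTER_CUBIC)[:,:600,::-1] if 0 else cv2.resize(i,None,fx=2.7,fy=2.7,interpolation=cv2.INTER_CUBIC)[:,:,::-1])
E
```

```text
[[0.521  0.2377 0.008 ]
 [0.4314 0.2401 0.008 ]
 [0.4337 0.355  0.008 ]
 [0.5243 0.3532 0.008 ]]
front mid [0.47619831 0.23891862 0.008     ] back mid [0.47900468 0.35408867 0.008     ]
fin top [0.47306364 0.15381775 0.066     ] [0.47273612 0.13530225 0.066     ] [0.47293752 0.17485673 0.066     ]
roof front corners [0.54537395 0.2757294  0.165     ] [0.40566998 0.28035005 0.165     ]
arm [0.47170223 0.13541515 0.        ]
```

View pics/w4c.png

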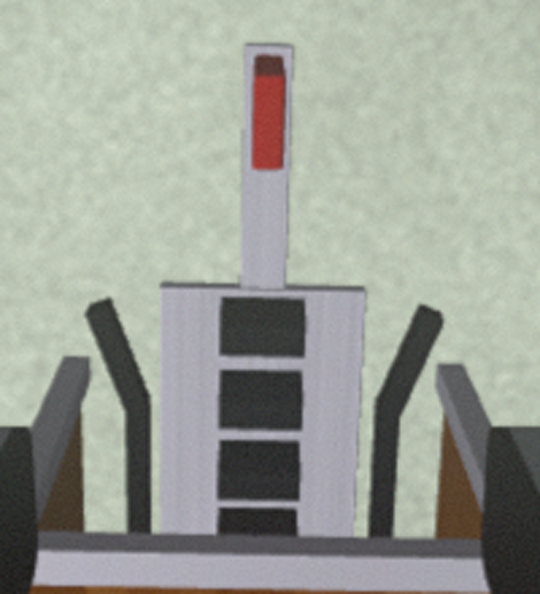

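```bash
python3 - <<'E'
from h import *
plan([.473,.155,.031],-np.pi/2-.03)
E
```

```text
row [-0.    0.    0.07] [0.06  0.094 6.119] yawnow -1.591
```

>>> move_arm:
  moves:
    - [0, 0, 0.07, 0.06, 0.09, 1, 50]
    - [0, 0, 0.07, 0.06, 0.09, 2, 50]
    - [0, 0, 0.07, 0.06, 0.09, 3, 50]
    - [0, 0, 0.07, 0.06, 0.09, 4, 50]
    - [0, 0, 0.07, 0.06, 0.09, 5, 50]

```text
t: 10.8
tool_pos: [0.473, 0.155, 0.0857]
eef_rot: [-0.697, 0.717, -0.0, 0.001]
contact_force: [1.0, -0.0, -0.7]
grip_width: 0.05
```

```bash
python3 - <<'E'
from h import *
w=snap('wrist','w5.png');plan([.473,.155,.031],-np.pi/2-.03)
E
```

```text
row [ 0.07 -0.01  0.01] [-0.017 -0.09   0.946] yawnow -1.6
```

View pics/w5.png

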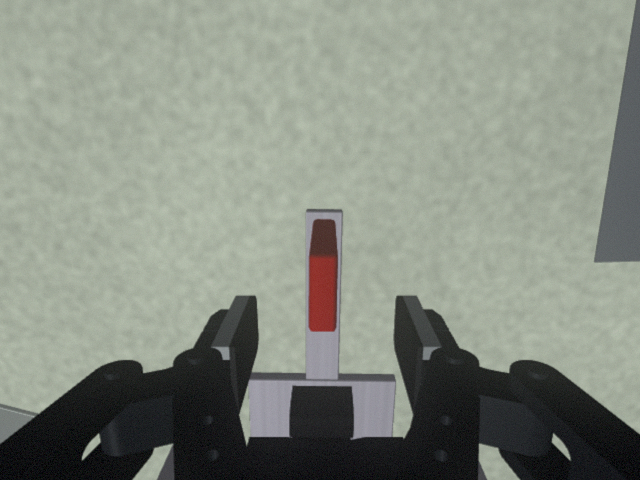

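>>> move_arm:
  moves:
    - [0, 0, 0, 0, 0, 0.5, 50]
    - [0, 0, 0, 0, 0, 1.1, 50]
    - [0, 0, 0, 0, 0, 1.12, 20]
    - [0, 0, 0, 0, 0, 1.12, 5]
    - [0, 0, 0, 0, 0, 1.12, 5]

```text
t: 11.35
tool_pos: [0.4745, 0.1552, 0.0331]
eef_rot: [-0.697, 0.717, -0.001, 0.001]
contact_force: [1.1, -0.3, -2.1]
grip_width: 0.0112
```

>>> move_arm:
  moves:
    - [0, 0, 0, 0, 0, 0, 5]
    - [0, 0, 0, 0, 0, 0, 5]
    - [0, 0, 0, 0.2, 0, 0, 5]
    - [0, 0, 0, 0.5, 0, 0, 5]
    - [0, 0, 0, 0.8, 0, 0, 5]

```text
t: 11.85
tool_pos: [0.4734, 0.1161, 0.0329]
eef_rot: [-0.698, 0.716, -0.0, 0.002]
contact_force: [1.6, 8.5, 8.5]
grip_width: 0.0112
```

>>> move_arm:
  moves:
    - [0, 0, 0, 0.4, 0, 0, 5]
    - [0, 0, 0, 0.8, 0, 0, 5]
    - [0, 0, 0, 1.3, 0, 0, 5]
    - [0, 0, 0, 1.7, 0, 0, 5]
    - [0, 0, 0, 2.1, 0, 0, 5]

```text
t: 12.35
tool_pos: [0.4704, 0.0105, 0.0329]
eef_rot: [-0.697, 0.717, -0.0, 0.002]
contact_force: [1.3, 9.3, 10.2]
grip_width: 0.011
```

>>> move_arm:
  moves:
    - [0, 0, 0, 0, 0, 0, 5]
    - [0, 0, 0, 0, 0, 0, 30]
    - [0, 0, 0, 0, 0, 0, 50]
    - [0, 0, 0, 0, 0, -0.5, 60]
    - [0, 0, 0, 0, 0, -1.2, 80]

```text
t: 12.85
tool_pos: [0.4678, 0.0107, 0.0907]
eef_rot: [-0.697, 0.717, 0.002, -0.001]
contact_force: [0.2, -0.2, 0.5]
grip_width: 0.0684
```

>>> move_arm:
  moves:
    - [0, 0, 0, 0, 0, -1, 80]
    - [0, 0, 0, 0, 0, -2, 80]
    - [0, 0, 0, 0, 0, -3, 80]
    - [0, 0, 0, 0, 0, -4, 80]
    - [0, 0, 0, 0, 0, -5, 80]

```text
t: 13.35
tool_pos: [0.4684, 0.0107, 0.3435]
eef_rot: [-0.697, 0.717, -0.0, 0.0]
contact_force: [1.5, -0.7, -0.2]
grip_width: 0.0805
```

```bash
python3 - <<'E'
from h import *
w=snap('wrist','w6.png');s=get_state();print(s['tool_pos'],s['joint_positions'])
plan([.53,-.20,.36],-np.pi)
for n,z in(('tray_handle',.048),('slot1',.008)):
    for r in tip_of(n,'wrist')[:4]: print(n,r['score'],r['location'],atz(w,r['location'],z))
E
```

```text
[0.46978488 0.01046922 0.3510877 ] [-1.56672060e-01  1.04117497e-01  1.27066760e-01  1.58336701e+00
  1.43937427e-04 -1.70017940e+00]
row [-0.07  0.05 11.05] [ 4.175 -1.32  -0.16 ] yawnow -1.598
tray_handle 0.9 [324.8, 181.9] [0.46860271 0.01043457 0.048     ]
tray_handle 0.21 [135.6, 200.3] [0.66854502 0.02452305 0.048     ]
slot1 0.77 [324.2, 271.3] [0.47269205 0.12554041 0.008     ]
slot1 0.72 [327.9, 293.8] [0.46898576 0.1552384  0.008     ]
slot1 0.69 [319.7, 344.2] [0.48125629 0.22490932 0.008     ]
slot1 0.63 [322.0, 321.7] [0.47737011 0.19310841 0.008     ]
```

View pics/w6.png

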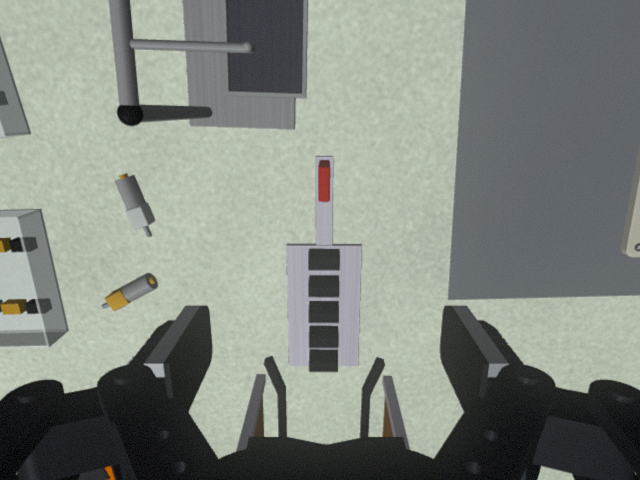

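>>> move_arm:
  moves:
    - [0, 0, 1, 0.4, -0.1, 0, 80]
    - [0, 0, 2, 0.8, -0.3, 0, 80]
    - [0, 0, 3, 1.2, -0.5, 0, 80]
    - [0, 0, 4, 1.7, -0.7, 0, 80]
    - [0, 0, 5, 2.1, -0.8, 0, 80]

```text
t: 14.0
tool_pos: [0.5064, -0.0967, 0.3396]
eef_rot: [-0.407, 0.913, 0.001, -0.001]
contact_force: [0.6, 0.6, 0.2]
grip_width: 0.0803
```

```bash
python3 - <<'E'
from h import *
plan([.50,-.20,.36],-np.pi-.09)
E
```

```text
row [ 0.01 -0.01  6.66] [ 1.623 -1.285 -0.41 ] yawnow -2.302
```

>>> move_arm:
  moves:
    - [0, 0, 1, 0.3, -0.3, 0, 80]
    - [0, 0, 2, 0.6, -0.6, 0, 80]
    - [0, 0, 3, 0.9, -0.8, 0, 80]
    - [0, 0, 4, 1.2, -1, 0, 80]
    - [0, 0, 5, 1.6, -1.3, 0, 80]

```text
t: 14.5
tool_pos: [0.5013, -0.1987, 0.3399]
eef_rot: [-0.071, 0.997, 0.001, -0.001]
contact_force: [-0.1, 0.2, -0.1]
grip_width: 0.0801
```

>>> move_arm:
  moves:
    - [0, 0, 1, 0, 0, 0, 80]
    - [0, 0, 1.7, 0, 0, 0, 80]
    - [0, 0, 1.7, 0, 0, 0, 80]
    - [0, 0, 1.7, 0, 0, 0, 80]
    - [0, 0, 1.7, 0, 0, 0, 80]

```text
t: 15.0
tool_pos: [0.5016, -0.1986, 0.3407]
eef_rot: [0.044, 0.999, 0.0, -0.0]
contact_force: [0.5, 0.3, -0.1]
grip_width: 0.0801
```

```bash
python3 - <<'E'
from h import *
w=snap('wrist','w7.png');s=get_state();print(s['tool_pos'],yawof(s['eef_rot']),s['joint_positions'])
E
```

```text
[ 0.5016348  -0.1986608   0.34086496] 3.0528008239741085 [-5.32663399e-01  2.34714639e-01  2.64363034e-01  1.60090355e+00
  2.41779312e-05 -4.43871531e-01]
```

View pics/w7.png

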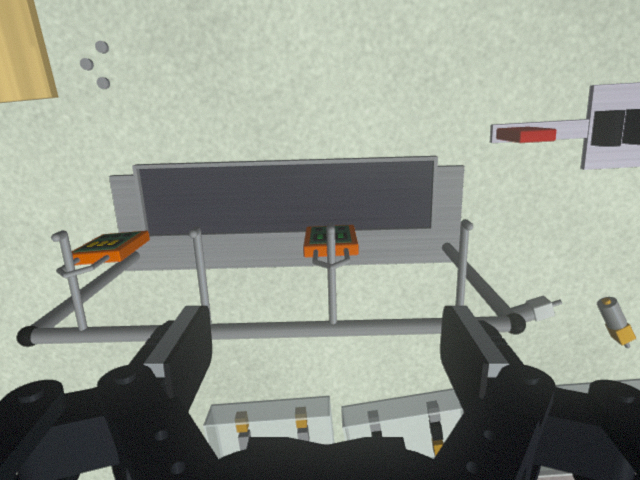

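```bash
python3 - <<'E'
from h import *
w=read_camera('wrist')
i=w['img'];cv2.imwrite('pics/w7a.png',cv2.resize(i[210:340,250:410],None,fx=4,fy=4,interpolation=cv2.INTER_CUBIC)[:,:,::-1])
cv2.imwrite('pics/w7b.png',cv2.resize(i[210:340,20:180],None,fx=4,fy=4,interpolation=cv2.INTER_CUBIC)[:,:,::-1])
for n,uv,z in(('tipA',(331,231),.206),('apexA',(330,265),.2),('rowA',(332,322),.195),('frameTopA nearL',(305,251),.166),('frTopR',(358,251),.166),('tipB',(60,236),.206),('rodB end',(83,329),.195),('apexB',(72,270),.2)): print(n,np.round(atz(w,uv,z),4))
E
```

```text
tipA [ 0.5071 -0.1947  0.206 ]
apexA [ 0.5339 -0.1977  0.2   ]
rowA [ 0.5818 -0.2002  0.195 ]
frameTopA nearL [ 0.5331 -0.2171  0.166 ]
frTopR [ 0.5369 -0.1754  0.166 ]
tipB [ 0.4942 -0.3797  0.206 ]
rodB end [ 0.5709 -0.3896  0.195 ]
apexB [ 0.5213 -0.3821  0.2   ]
```

View pics/w7a.png

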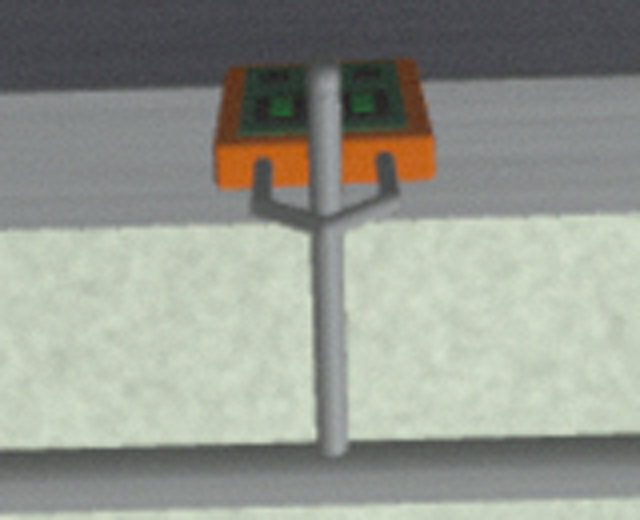

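View pics/w7b.png

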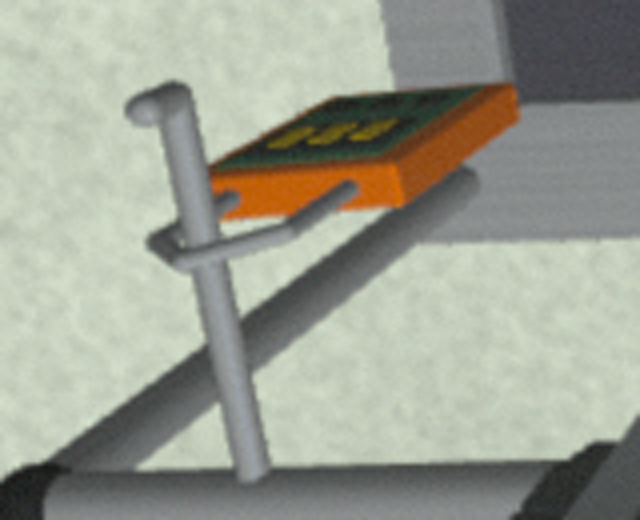

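```bash
python3 - <<'E'
from h import *
w=read_camera('wrist')
for uv in((303.8,256.2),(358.8,255),(305,245),(357.5,243.2)): print(atz(w,uv,.166))
plan([.534,-.1965,.145],3.05)
E
```

```text
[ 0.53747107 -0.21862759  0.166     ]
[ 0.54035325 -0.17504188  0.166     ]
[ 0.52825749 -0.21671391  0.166     ]
[ 0.53045511 -0.17540512  0.166     ]
row [ 0.   -0.    0.01] [-0.64   0.102  3.921] yawnow 3.052
```

>>> move_arm:
  moves:
    - [0, 0, 0.1, -0.3, 0.05, 0.5, 85]
    - [0, 0, 0.1, -0.64, 0.1, 1, 85]
    - [0, 0, 0.1, -0.64, 0.1, 1.8, 85]
    - [0, 0, 0.1, -0.64, 0.1, 2.5, 85]
    - [0, 0, 0.1, -0.64, 0.1, 2.7, 85]

```text
t: 15.65
tool_pos: [0.5327, -0.196, 0.2026]
eef_rot: [0.052, 0.999, 0.001, -0.002]
contact_force: [-0.4, -0.2, -1.4]
grip_width: 0.0851
```

```bash
python3 - <<'E'
from h import *
w=snap('wrist','w8.png');s=get_state();print(s['tool_pos'],yawof(s['eef_rot']))
E
```

```text
[ 0.53287912 -0.1961869   0.20316333] 3.0372626001816294
```

View pics/w8.png

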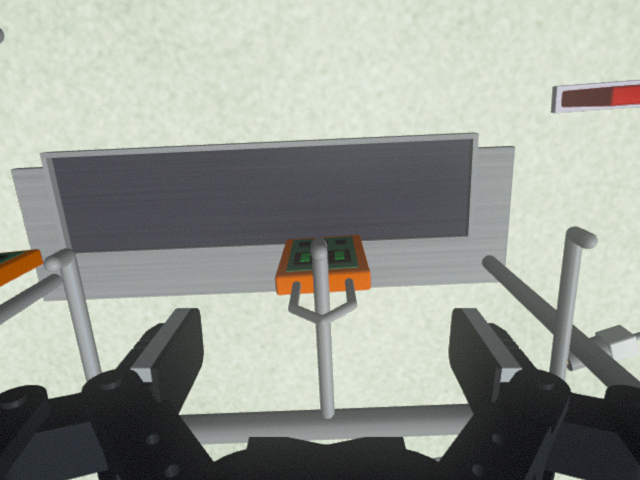

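```bash
python3 - <<'E'
from h import *
w=read_camera('wrist');s=get_state()
M=R.from_quat(s['eef_rot']).as_matrix()
for uv,z in(((323,284),.166),((322,321),.2),((277,292),.166),((370,290),.166),((319,246),.206)):
    P=atz(w,uv,z); print(np.round(P,4),np.round(M.T@(P-s['tool_pos']),4))
E
```

```text
[ 0.5351 -0.1968  0.166 ] [-0.0016 -0.0001  0.0394]
[ 0.5359 -0.1971  0.2   ] [-0.0024 -0.0003  0.0054]
[ 0.5368 -0.2183  0.166 ] [-0.0056 -0.0213  0.0393]
[ 0.5403 -0.1756  0.166 ] [-0.0046  0.0215  0.0394]
[ 0.504  -0.1947  0.206 ] [ 0.0296 -0.0012 -0.0006]
```

>>> move_arm:
  moves:
    - [0, 0, 0, -0.04, 0, 0.5, 85]
    - [0, 0, 0, -0.04, 0, 1, 85]
    - [0, 0, 0, -0.04, 0, 1.18, 85]
    - [0, 0, 0, -0.04, 0, 1.18, 60]
    - [0, 0, 0, -0.04, 0, 1.18, 40]

```text
t: 16.25
tool_pos: [0.5367, -0.1975, 0.1489]
eef_rot: [0.052, 0.999, -0.0, 0.001]
contact_force: [0.5, 0.6, 0.9]
grip_width: 0.059
```

>>> move_arm:
  moves:
    - [0, 0, 0, 0, 0, 0, 35]
    - [0, 0, 0, 0, 0, 0, 35]
    - [0, 0, 0, 0, 0, 0, 35]
    - [0, 0, 0, 0, 0, -0.15, 35]
    - [0, 0, 0, 0, 0, -0.32, 35]

```text
t: 16.75
tool_pos: [0.5358, -0.197, 0.1638]
eef_rot: [0.052, 0.999, 0.0, -0.0]
contact_force: [0.2, -0.4, 0.0]
grip_width: 0.0419
```

```bash
python3 - <<'E'
from h import *
w=snap('wrist','w9.png');snap('side','s9.png');s=get_state();print(s['tool_pos'],yawof(s['eef_rot']),s['grip_width'])
E
```

```text
[ 0.53650318 -0.19733798  0.16470955] 3.0366955011124377 0.042234889895986324
```

View pics/w9.png

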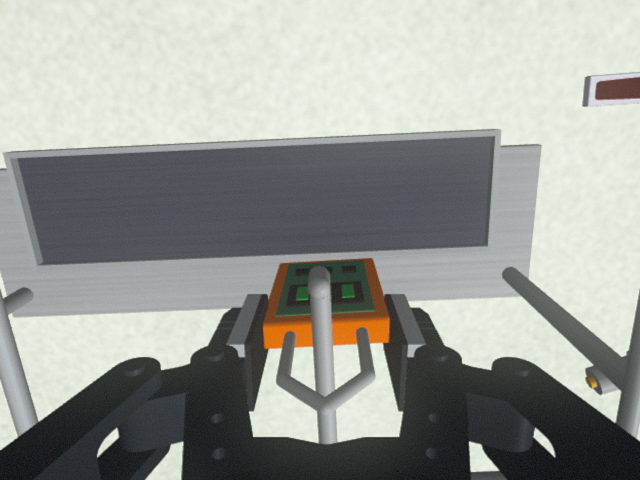

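View pics/s9.png

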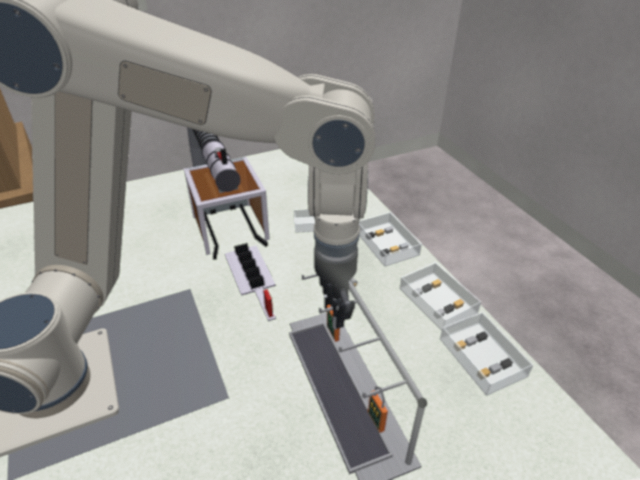

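>>> move_arm:
  moves:
    - [0, 0, 0, 0.3, 0, 0, 35]
    - [0, 0, 0, 0.7, 0, 0, 35]
    - [0, 0, 0, 1.1, 0, 0, 35]
    - [0, 0, 0, 1.4, 0, -0.4, 35]
    - [0, 0, 0, 1.4, 0, -1, 35]

```text
t: 17.35
tool_pos: [0.464, -0.1889, 0.2126]
eef_rot: [0.053, 0.999, 0.001, -0.002]
contact_force: [1.0, -0.6, -0.6]
grip_width: 0.0422
```

```bash
python3 - <<'E'
from h import *
w=snap('wrist','w10.png');s=get_state();print(s['tool_pos'],yawof(s['eef_rot']),s['grip_width'])
plan([.477,.124,.25],-np.pi/2-.03)
E
```

```text
[ 0.46648322 -0.19015647  0.21835536] 3.036192705674449 0.04186258355580133
row [-4.000e-02  1.000e-02 -1.179e+01] [ 0.449  6.269 -0.647] yawnow 3.036
```

View pics/w10.png

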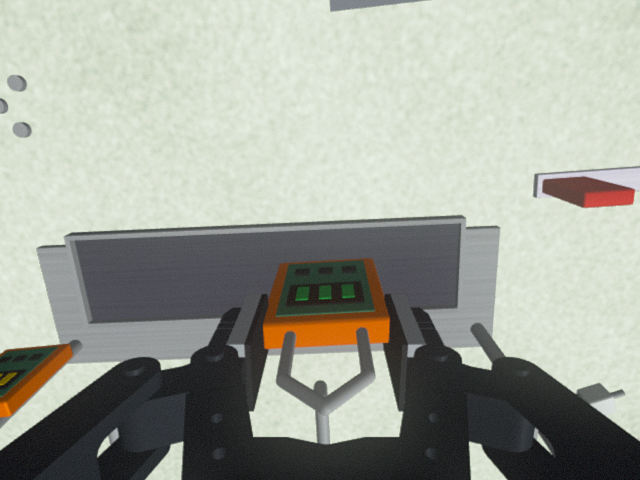

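>>> move_arm:
  moves:
    - [0, 0, -1, 0.1, 0.6, -0.3, 35]
    - [0, 0, -2, 0.2, 1.3, -0.6, 35]
    - [0, 0, -3, 0.25, 2, -0.65, 35]
    - [0, 0, -4, 0.3, 2.7, -0.65, 35]
    - [0, 0, -5, 0.3, 3.4, -0.65, 35]

```text
t: 17.9
tool_pos: [0.4691, -0.0178, 0.246]
eef_rot: [-0.295, 0.956, -0.0, 0.0]
contact_force: [0.1, 0.1, -0.5]
grip_width: 0.042
```

```bash
python3 - <<'E'
from h import *
plan([.477,.124,.25],-np.pi/2-.03);print(get_state()['grip_width'])
E
```

```text
row [-0.01  0.   -6.75] [-1.729  2.254 -0.081] yawnow -2.543
0.04202803529232442
```

>>> move_arm:
  moves:
    - [0, 0, -1, -0.3, 0.4, 0, 35]
    - [0, 0, -2, -0.6, 0.8, 0, 35]
    - [0, 0, -3, -0.9, 1.2, 0, 35]
    - [0, 0, -4, -1.2, 1.6, 0, 35]
    - [0, 0, -5, -1.5, 1.9, 0, 35]

```text
t: 18.4
tool_pos: [0.4781, 0.1029, 0.2457]
eef_rot: [-0.604, 0.797, -0.0, 0.0]
contact_force: [0.2, -0.8, -1.0]
grip_width: 0.042
```

```bash
python3 - <<'E'
from h import *
plan([.477,.124,.25],-np.pi/2-.03);print(get_state()['grip_width'])
E
```

```text
row [-0.    0.   -1.74] [-0.4    0.136 -0.085] yawnow -1.844
0.042015250559050255
```

>>> move_arm:
  moves:
    - [0, 0, -1, -0.2, 0.07, 0, 35]
    - [0, 0, -1.74, -0.4, 0.14, 0, 35]
    - [0, 0, -1.74, -0.4, 0.14, 0, 35]
    - [0, 0, -1.74, -0.4, 0.14, 0, 35]
    - [0, 0, -1.74, -0.4, 0.14, 0, 35]

```text
t: 18.9
tool_pos: [0.4772, 0.1222, 0.2456]
eef_rot: [-0.693, 0.721, -0.0, -0.0]
contact_force: [-0.0, 0.1, -1.8]
grip_width: 0.0422
```

```bash
python3 - <<'E'
from h import *
w=snap('wrist','w11.png');s=get_state();print(s['tool_pos'],yawof(s['eef_rot']),s['grip_width'])
for n,z in(('tray_handle',.048),('slot1',.008)):
    for r in tip_of(n,'wrist')[:4]: print(n,r['score'],r['location'],atz(w,r['location'],z))
E
```

```text
[0.47721789 0.12223098 0.24559938] -1.6097852430806043 0.04225338148947696
tray_handle 0.77 [328.9, 51.1] [0.46937105 0.0086049  0.048     ]
slot1 0.94 [327.6, 263.6] [0.47715795 0.19097024 0.008     ]
slot1 0.79 [328.0, 229.4] [0.47549274 0.15706277 0.008     ]
slot1 0.69 [329.4, 197.2] [0.47306356 0.1266299  0.008     ]
```

View pics/w11.png

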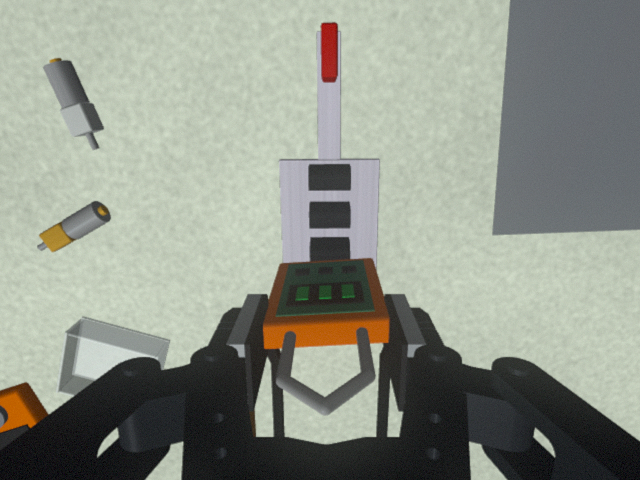

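```bash
python3 - <<'E'
from h import *
w=read_camera('wrist')
cv2.imwrite('pics/w11c.png',cv2.resize(w['img'][145:270,265:395],None,fx=4.6,fy=4.6,interpolation=cv2.INTER_CUBIC)[:,:,::-1])
print(w['xyz'])
for v in (160,): print(atz(w,(329,v),.008))
E
```

```text
[0.47307672 0.0503547  0.38793805]
[0.47223522 0.09301632 0.008     ]
```

View pics/w11c.png

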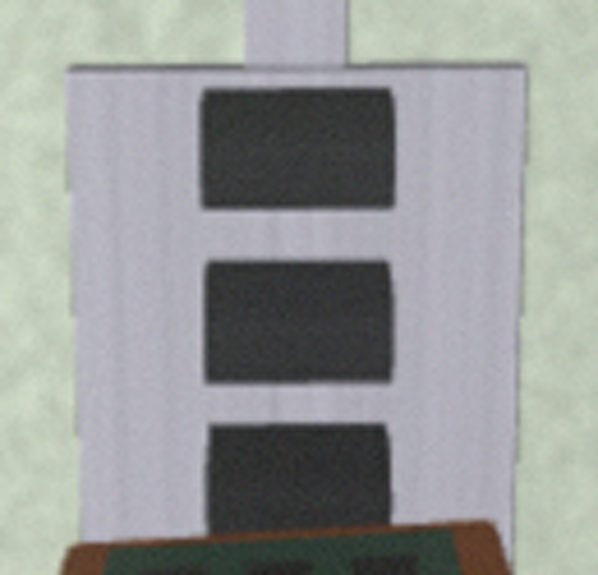

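```bash
python3 - <<'E'
from h import *
w=read_camera('wrist');s=get_state();M=R.from_quat(s['eef_rot']).as_matrix();t=s['tool_pos']
for v in (164.1,190.2,202,228): print(v,np.round(atz(w,(329.8,v),.008),4))
for uv in((265,346),(389,344),(272,321),(383,316)):
    P=atz(w,uv,t[2]+.019); print(np.round(M.T@(P-t),4))
for uv in((326,407),):
    P=atz(w,uv,t[2]+.055); print(np.round(M.T@(P-t),4))
for uv in((280,262),(372,259)):
    P=atz(w,uv,t[2]-.041); print('bottom',np.round(M.T@(P-t),4))
E
```

```text
164.1 [0.4717 0.0967 0.008 ]
190.2 [0.4725 0.1202 0.008 ]
202 [0.4729 0.1311 0.008 ]
228 [0.4737 0.1558 0.008 ]
[-0.0025 -0.0188 -0.019 ]
[-0.0018  0.022  -0.019 ]
[ 0.0066 -0.0162 -0.019 ]
[ 0.0084  0.0197 -0.019 ]
[ 0.0023  0.0013 -0.055 ]
bottom [ 0.005  -0.0199  0.041 ]
bottom [0.0064 0.0224 0.041 ]
```

>>> move_arm:
  moves:
    - [0, 0, 0, -0.04, 0.03, 0.7, 35]
    - [0, 0, 0, -0.08, 0.05, 1.4, 35]
    - [0, 0, 0, -0.08, 0.05, 2.1, 35]
    - [0, 0, 0, -0.08, 0.05, 2.8, 35]
    - [0, 0, 0, -0.08, 0.05, 3.1, 35]

```text
t: 19.65
tool_pos: [0.4732, 0.1265, 0.0878]
eef_rot: [-0.694, 0.72, 0.001, -0.001]
contact_force: [0.3, 0.5, -1.0]
grip_width: 0.0418
```

```bash
python3 - <<'E'
from h import *
w=snap('wrist','w12.png');w=snap('side','s12.png');s=get_state();print(s['tool_pos'],yawof(s['eef_rot']),s['grip_width'])
E
```

```text
[0.47350003 0.12647011 0.08866545] -1.6080315713119784 0.04180290341104345
```

View pics/w12.png

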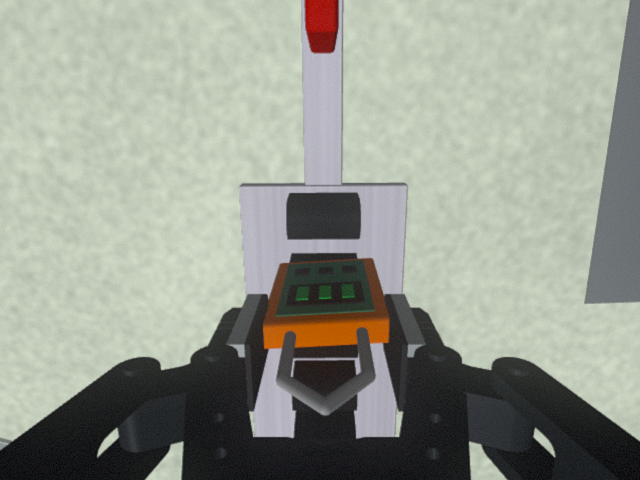

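```bash
python3 - <<'E'
from h import *
w=read_camera('wrist');s=get_state();M=R.from_quat(s['eef_rot']).as_matrix();t=s['tool_pos']
print(w['xyz'])
for uv,z in(((323,184.5),.008),((323,193.5),.008),((323,239),.02),((323,254),.008),((326,260.5),t[2]-.041)):
    P=atz(w,uv,z); print(uv,np.round(P,4),np.round(M.T@(P-t),4))
E
```

```text
[0.46999687 0.05465587 0.23096956]
(323, 184.5) [0.4722 0.0924 0.008 ] [0.0343 0.0008 0.0822]
(323, 193.5) [0.4724 0.0972 0.008 ] [0.0295 0.0008 0.0822]
(323, 239) [0.4732 0.1189 0.02  ] [0.0077 0.0008 0.0702]
(323, 254) [0.4737 0.1313 0.008 ] [-0.0047  0.0007  0.0822]
(326, 260.5) [0.4718 0.1203 0.0492] [0.0064 0.0023 0.041 ]
```

>>> move_arm:
  moves:
    - [0, 0, 0, 0, 0, 0.2, 35]
    - [0, 0, 0, 0, 0, 0.4, 35]
    - [0, 0, 0, 0, 0, 0.6, 35]
    - [0, 0, 0, 0, 0, 0.72, 35]
    - [0, 0, 0, 0, 0, 0.72, 35]

```text
t: 20.3
tool_pos: [0.4743, 0.1265, 0.0537]
eef_rot: [-0.694, 0.72, 0.0, -0.001]
contact_force: [0.8, -2.7, -2.4]
grip_width: 0.0419
```

```bash
python3 - <<'E'
from h import *
w=snap('wrist','w13.png');s=get_state();print(s['tool_pos'],yawof(s['eef_rot']),s['grip_width'],s['contact_force'])
E
```

```text
[0.47437515 0.12673087 0.05407648] -1.6074571886653695 0.04212921183605065 [-0.26018666 -1.78370646 -1.43592578]
```

View pics/w13.png

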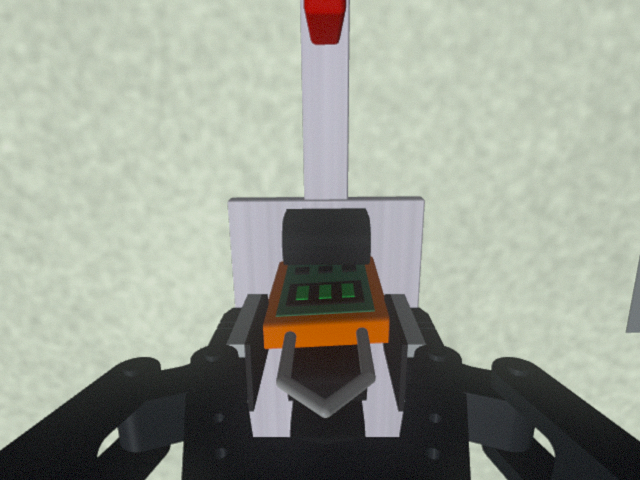

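>>> move_arm:
  moves:
    - [0, 0, 0, 0, 0, 0.04, 35]
    - [0, 0, 0, 0, 0, 0.08, 35]
    - [0, 0, 0, 0, 0, 0.08, 50]
    - [0, 0, 0, 0, 0, 0.08, 60]
    - [0, 0, 0, 0, 0, 0.08, 70]

```text
t: 20.85
tool_pos: [0.4749, 0.1271, 0.0507]
eef_rot: [-0.694, 0.72, 0.0, 0.0]
contact_force: [-0.4, -0.5, -0.2]
grip_width: 0.0701
```

>>> move_arm:
  moves:
    - [0, 0, 0, 0, 0, -0.4, 75]
    - [0, 0, 0, 0, 0, -1, 80]
    - [0, 0, 0, 0, 0, -1.8, 80]
    - [0, 0, 0, 0, 0, -2.7, 80]
    - [0, 0, 0, 0, 0, -3.6, 80]

```text
t: 21.35
tool_pos: [0.4744, 0.1269, 0.2323]
eef_rot: [-0.694, 0.72, 0.0, 0.0]
contact_force: [0.8, -0.8, -0.4]
grip_width: 0.0797
```

```bash
python3 - <<'E'
from h import *
w=snap('wrist','w14.png');s=get_state();print(s['tool_pos'],yawof(s['eef_rot']),s['grip_width'],s['contact_force'])
E
```

```text
[0.47656574 0.12718458 0.23948436] -1.6070851868611578 0.08037106067663273 [ 0.17808888 -0.26280313  5.18847459]
```

View pics/w14.png

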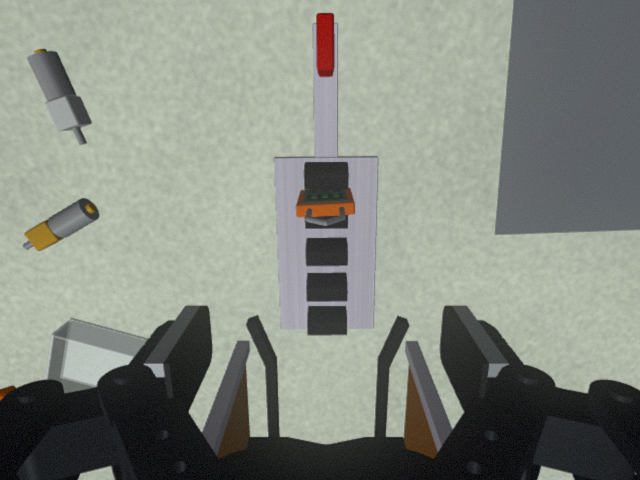

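```bash
python3 - <<'E'
from h import *
plan([.50,-.38,.31],3.05)
E
```

```text
row [-0.04  0.06 11.65] [10.118 -0.85  -1.418] yawnow -1.607
```

>>> move_arm:
  moves:
    - [0, 0, 1, 0.9, 0, -0.4, 85]
    - [0, 0, 2, 1.8, -0.1, -0.8, 85]
    - [0, 0, 3, 2.7, -0.2, -1.2, 85]
    - [0, 0, 4, 3.6, -0.3, -1.4, 85]
    - [0, 0, 5, 4.5, -0.4, -1.4, 85]

```text
t: 21.9
tool_pos: [0.4869, -0.1006, 0.3022]
eef_rot: [-0.404, 0.915, -0.001, 0.001]
contact_force: [1.0, 0.2, -0.4]
grip_width: 0.0853
```

```bash
python3 - <<'E'
from h import *
plan([.50,-.38,.31],3.05)
E
```

```text
row [-0.01  0.02  6.61] [ 3.951 -3.962 -0.151] yawnow -2.311
```

>>> move_arm:
  moves:
    - [0, 0, 1, 0.6, -0.6, 0, 85]
    - [0, 0, 2, 1.2, -1.2, 0, 85]
    - [0, 0, 3, 1.8, -1.8, 0, 85]
    - [0, 0, 4, 2.4, -2.4, 0, 85]
    - [0, 0, 5, 3, -3, 0, 85]

```text
t: 22.4
tool_pos: [0.4972, -0.3123, 0.3005]
eef_rot: [-0.066, 0.998, 0.0, 0.0]
contact_force: [0.7, -0.4, -0.2]
grip_width: 0.0851
```

```bash
python3 - <<'E'
from h import *
plan([.50,-.38,.31],3.05)
E
```

```text
row [0.  0.  1.6] [ 0.123 -1.349 -0.19 ] yawnow -3.009
```

>>> move_arm:
  moves:
    - [0, 0, 1, 0.1, -0.7, -0.2, 85]
    - [0, 0, 1.6, 0.1, -1.35, -0.2, 85]
    - [0, 0, 1.6, 0.1, -1.35, -0.2, 85]
    - [0, 0, 1.6, 0.1, -1.35, -0.2, 85]
    - [0, 0, 1.6, 0.1, -1.35, -0.2, 85]

```text
t: 22.9
tool_pos: [0.5017, -0.3773, 0.3106]
eef_rot: [0.042, 0.999, 0.0, -0.0]
contact_force: [0.6, 0.2, 0.5]
grip_width: 0.0851
```

```bash
python3 - <<'E'
from h import *
w=snap('wrist','w15.png');s=get_state();print(s['tool_pos'],yawof(s['eef_rot']))
E
```

```text
[ 0.50172846 -0.37704031  0.31089658] 3.0579689313412866
```

View pics/w15.png

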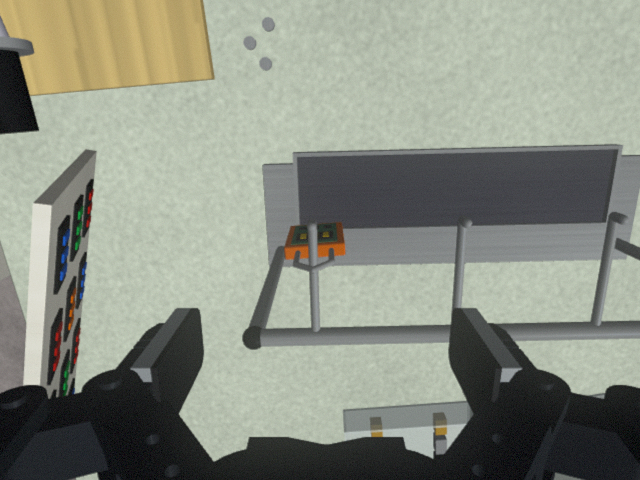

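```bash
python3 - <<'E'
from h import *
w=read_camera('wrist');s=get_state();M=R.from_quat(s['eef_rot']).as_matrix();t=s['tool_pos']
for n,uv,z in(('apex',(314,268),.2),('c1',(285,260),.166),('c2',(344,255),.166),('c3',(287,250),.166),('c4',(343,244),.166),('tip',(312,226),.206),('postTop',(252,338),.195)):
    P=atz(w,uv,z); print(n,np.round(P,4),np.round(M.T@(P-t),4))
cv2.imwrite('pics/w15c.png',cv2.resize(w['img'][205:355,240:400],None,fx=4,fy=4,interpolation=cv2.INTER_CUBIC)[:,:,::-1])
E
```

```text
apex [ 0.524  -0.3856  0.2   ] [-0.0228 -0.0068  0.1111]
c1 [ 0.5291 -0.408   0.166 ] [-0.0297 -0.0286  0.1451]
c2 [ 0.5288 -0.3654  0.166 ] [-0.0259  0.0139  0.1451]
c3 [ 0.5216 -0.4058  0.166 ] [-0.0221 -0.027   0.1451]
c4 [ 0.5205 -0.3655  0.166 ] [-0.0176  0.013   0.1451]
tip [ 0.4946 -0.384   0.206 ] [ 0.0066 -0.0076  0.105 ]
postTop [ 0.5735 -0.4331  0.195 ] [-0.0761 -0.0499  0.1161]
```

View pics/w15c.png

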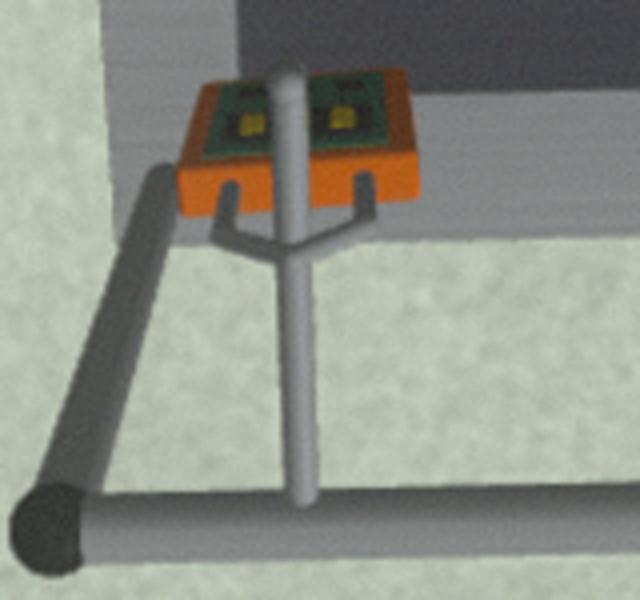

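```bash
python3 - <<'E'
from h import *
plan([.525,-.386,.205],3.14)
E
```

```text
row [-0.    0.   -0.59] [-0.477 -0.141  2.121] yawnow 3.058
```

>>> move_arm:
  moves:
    - [0, 0, -0.6, -0.3, -0.1, 0.5, 85]
    - [0, 0, -0.6, -0.47, -0.14, 1, 85]
    - [0, 0, -0.6, -0.47, -0.14, 1.7, 85]
    - [0, 0, -0.6, -0.47, -0.14, 2.1, 85]
    - [0, 0, -0.6, -0.47, -0.14, 2.1, 85]

```text
t: 23.5
tool_pos: [0.5238, -0.3853, 0.2031]
eef_rot: [0.0, 1.0, 0.002, -0.002]
contact_force: [-0.5, -0.8, 1.1]
grip_width: 0.0851
```

```bash
python3 - <<'E'
from h import *
w=snap('wrist','w16.png');s=get_state();print(s['tool_pos'],yawof(s['eef_rot']))
cv2.imwrite('pics/w16c.png',cv2.resize(w['img'][220:370,240:440],None,fx=4,fy=4,interpolation=cv2.INTER_CUBIC)[:,:,::-1])
E
```

```text
[ 0.52427087 -0.38595354  0.20529773] 3.141278121390471
```

View pics/w16c.png

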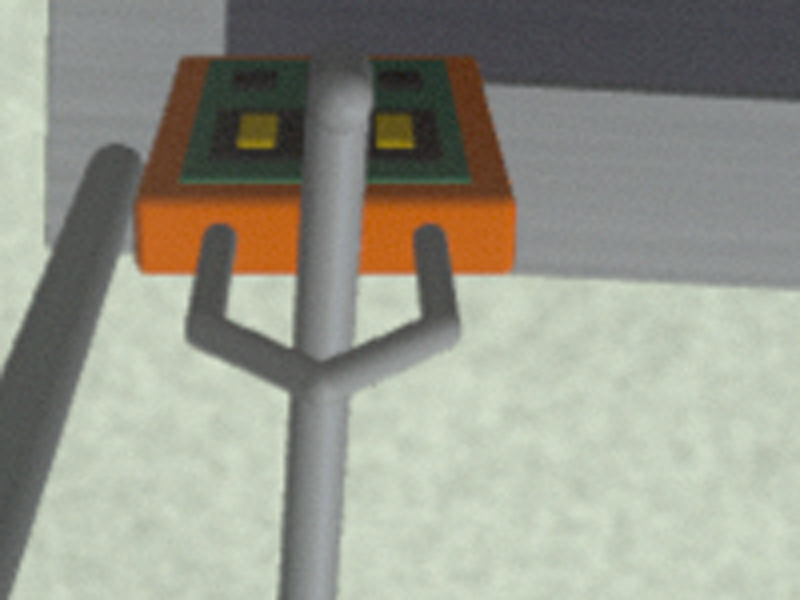

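```bash
python3 - <<'E'
from h import *
w=read_camera('wrist');s=get_state();M=R.from_quat(s['eef_rot']).as_matrix();t=s['tool_pos']
for n,uv,z in(('apex',(320,315),.2),('c',(321.2,278.7),.166)):
    P=atz(w,uv,z); print(n,np.round(P,4),np.round(M.T@(P-t),4))
E
```

```text
apex [ 0.526  -0.3872  0.2   ] [-0.0014 -0.0007  0.0067]
c [ 0.525  -0.3871  0.166 ] [-0.0003 -0.0005  0.0407]
```

>>> move_arm:
  moves:
    - [0, 0, 0, -0.02, 0, 0.5, 85]
    - [0, 0, 0, -0.02, 0, 1, 85]
    - [0, 0, 0, -0.02, 0, 1.16, 85]
    - [0, 0, 0, -0.02, 0, 1.16, 60]
    - [0, 0, 0, -0.02, 0, 1.16, 40]

```text
t: 24.1
tool_pos: [0.526, -0.3876, 0.1494]
eef_rot: [0.001, 1.0, -0.001, 0.001]
contact_force: [0.6, -0.1, -0.2]
grip_width: 0.0586
```

>>> move_arm:
  moves:
    - [0, 0, 0, 0, 0, 0, 35]
    - [0, 0, 0, 0, 0, 0, 35]
    - [0, 0, 0, 0, 0, 0, 35]
    - [0, 0, 0, 0, 0, -0.15, 35]
    - [0, 0, 0, 0, 0, -0.32, 35]

```text
t: 24.6
tool_pos: [0.5253, -0.3871, 0.1642]
eef_rot: [0.001, 1.0, 0.0, -0.0]
contact_force: [-0.0, 0.6, -1.1]
grip_width: 0.042
```

```bash
python3 - <<'E'
from h import *
w=snap('wrist','w17.png');s=get_state();print(s['tool_pos'],yawof(s['eef_rot']),s['grip_width'],s['contact_force'])
E
```

```text
[ 0.52580171 -0.38751709  0.16593459] 3.1399176757410907 0.04254636043329135 [0.18697257 0.86628359 0.27583232]
```

View pics/w17.png

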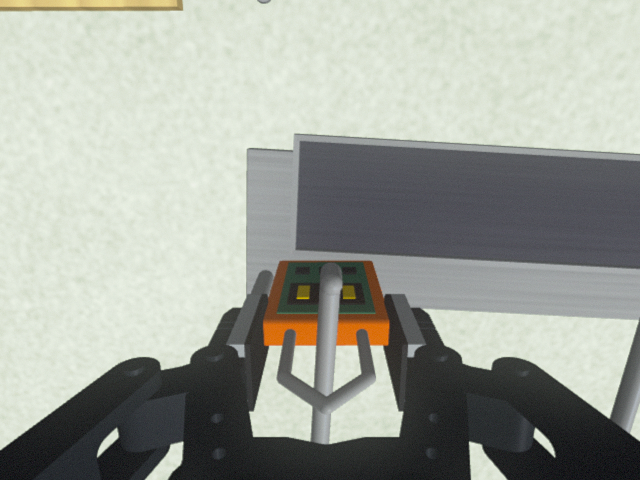

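>>> move_arm:
  moves:
    - [0, 0, 0, 0.3, 0.03, 0, 35]
    - [0, 0, 0, 0.7, 0.06, 0, 35]
    - [0, 0, 0, 1.1, 0.1, 0, 35]
    - [0, 0, 0, 1.4, 0.13, -0.4, 35]
    - [0, 0, 0, 1.4, 0.13, -1, 35]

```text
t: 25.15
tool_pos: [0.4534, -0.3798, 0.2134]
eef_rot: [0.001, 1.0, 0.001, -0.001]
contact_force: [-0.4, -0.2, -0.0]
grip_width: 0.0419
```

```bash
python3 - <<'E'
from h import *
w=snap('wrist','w18.png');s=get_state();print(s['tool_pos'],yawof(s['eef_rot']),s['grip_width'],s['contact_force'])
plan([.474,.18,.25],-1.606)
E
```

```text
[ 0.45531979 -0.38131118  0.2196075 ] 3.1391066107473873 0.041956423361741976 [ 0.31771105 -0.09721461  3.14806277]
row [ -0.04  -0.   -11.02] [-0.348 11.225 -0.652] yawnow 3.139
```

View pics/w18.png

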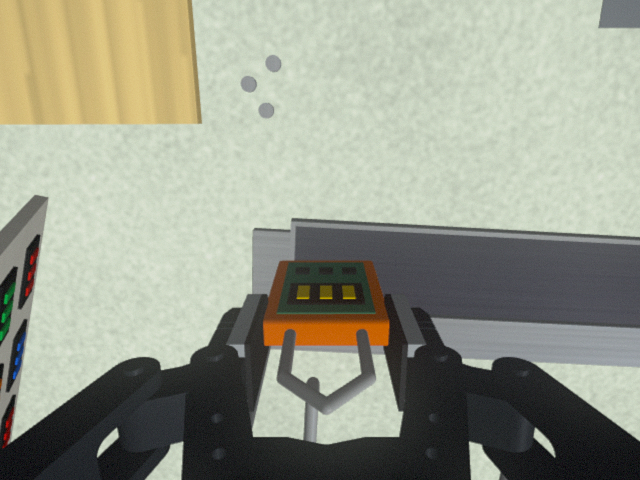

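>>> move_arm:
  moves:
    - [0, 0, 0, 0, 0, -0.8, 35]
    - [0, 0, -1, 0, 0.7, -1.2, 35]
    - [0, 0, -2, 0, 1.5, -1.2, 35]
    - [0, 0, -3, -0.1, 2.4, -1.2, 35]
    - [0, 0, -4, -0.1, 3.3, -1.2, 35]

```text
t: 25.7
tool_pos: [0.4609, -0.2143, 0.274]
eef_rot: [-0.277, 0.961, -0.0, 0.0]
contact_force: [1.1, 0.7, -0.0]
grip_width: 0.0419
```

```bash
python3 - <<'E'
from h import *
plan([.474,.18,.25],-1.606);print(get_state()['grip_width'],get_state()['tool_pos'])
E
```

```text
row [-0.01  0.   -6.97] [-4.423  6.534  0.477] yawnow -2.58
0.04188559990013677 [ 0.4609036  -0.21427638  0.27396627]
```

>>> move_arm:
  moves:
    - [0, 0, -1, -0.6, 0.9, 0, 35]
    - [0, 0, -2, -1.2, 1.8, 0, 35]
    - [0, 0, -3, -1.8, 2.7, 0, 35]
    - [0, 0, -4, -2.4, 3.6, 0, 35]
    - [0, 0, -5, -3, 4.4, 0, 35]

```text
t: 26.2
tool_pos: [0.4703, 0.0362, 0.2743]
eef_rot: [-0.589, 0.808, -0.0, 0.001]
contact_force: [1.0, 0.7, -0.8]
grip_width: 0.0419
```

```bash
python3 - <<'E'
from h import *
plan([.474,.19,.25],-1.606);print(get_state()['grip_width'],get_state()['tool_pos'])
E
```

```text
row [-0.01  0.   -1.97] [-2.952  0.869  0.486] yawnow -1.881
0.04189798913375464 [0.47025323 0.03617057 0.27429639]
```

>>> move_arm:
  moves:
    - [0, 0, -1, -0.9, 0.3, 0, 35]
    - [0, 0, -2, -1.8, 0.5, 0, 35]
    - [0, 0, -2, -2.7, 0.8, 0, 35]
    - [0, 0, -2, -2.9, 0.87, 0, 35]
    - [0, 0, -2, -2.9, 0.87, 0, 35]

```text
t: 26.7
tool_pos: [0.4741, 0.1872, 0.2737]
eef_rot: [-0.695, 0.719, -0.0, 0.0]
contact_force: [0.3, 0.2, -1.0]
grip_width: 0.0419
```

```bash
python3 - <<'E'
from h import *
w=snap('wrist','w19.png');s=get_state();print(s['tool_pos'],yawof(s['eef_rot']),s['grip_width'])
for n,z in(('tray_handle',.048),('slot1',.008)):
    for r in tip_of(n,'wrist')[:4]: print(n,r['score'],r['location'],atz(w,r['location'],z))
E
```

```text
[0.47418961 0.18588328 0.27367982] -1.6056399533881158 0.04210290394515145
tray_handle 0.32 [322.1, 225.9] [0.47733363 0.21516424 0.048     ]
slot1 0.9 [323.9, 120.4] [0.47277516 0.1244389  0.008     ]
slot1 0.7 [322.7, 225.8] [0.47749584 0.2259412  0.008     ]
slot1 0.63 [323.1, 192.0] [0.47589301 0.19179676 0.008     ]
slot1 0.57 [325.9, 156.3] [0.47201455 0.15748273 0.008     ]
```

View pics/w19.png

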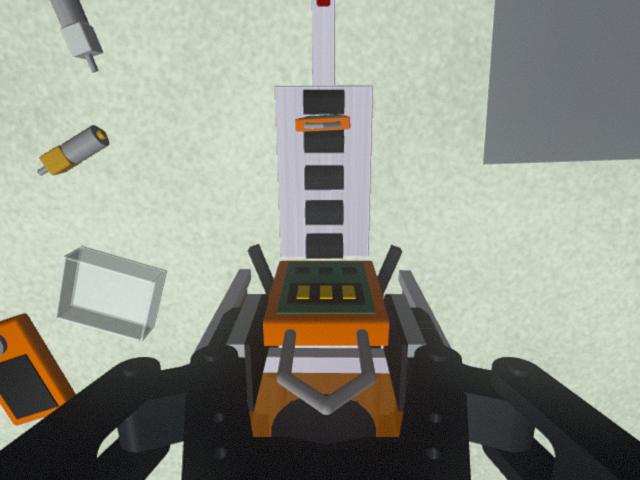

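>>> move_arm:
  moves:
    - [0, 0, 0, -0.1, -0.04, 0.8, 35]
    - [0, 0, 0, -0.17, -0.04, 1.6, 35]
    - [0, 0, 0, -0.17, -0.04, 2.4, 35]
    - [0, 0, 0, -0.17, -0.04, 3.2, 35]
    - [0, 0, 0, -0.17, -0.04, 3.65, 35]

```text
t: 27.35
tool_pos: [0.4756, 0.1919, 0.0885]
eef_rot: [-0.693, 0.721, 0.001, -0.001]
contact_force: [-0.3, -0.6, -0.9]
grip_width: 0.042
```

```bash
python3 - <<'E'
from h import *
w=read_camera('wrist');w=snap('wrist','w20.png');s=get_state();print(s['tool_pos'],yawof(s['eef_rot']),s['grip_width'])
cv2.imwrite('pics/w20c.png',cv2.resize(w['img'][120:420,200:450],None,fx=2,fy=2,interpolation=cv2.INTER_CUBIC)[:,:,::-1])
E
```

```text
[0.47510646 0.19198399 0.0885704 ] -1.6098690509331048 0.042242411811068685
```

View pics/w20c.png

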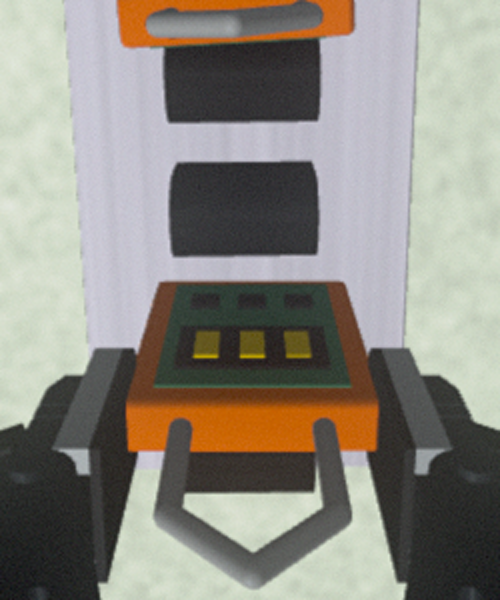

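```bash
python3 - <<'E'
from h import *
w=read_camera('wrist');s=get_state();M=R.from_quat(s['eef_rot']).as_matrix();t=s['tool_pos']
for n,uv,z,off in(('div3 near',(322.5,201),.008,.0275),('div3 far top',(322.5,247),.022,0),('board bottom front',(326,261.5),t[2]-.041,0),('top c',(326.5,333.5),t[2]+.019,0),('plate back',(322,352),.008,-.0655)):
    P=atz(w,uv,z)+np.array([.035*off,off,0]); print(n,np.round(P,4),np.round(M.T@(P-t),4))
E
```

```text
div3 near [0.4753 0.1942 0.008 ] [-0.0017  0.0009  0.0826]
div3 far top [0.4752 0.1881 0.022 ] [0.0044 0.0008 0.0686]
board bottom front [0.4734 0.1861 0.0496] [0.0064 0.0025 0.041 ]
top c [0.4736 0.1889 0.1096] [ 0.0037  0.0026 -0.019 ]
plate back [0.4761 0.1931 0.008 ] [-0.0007 -0.      0.0826]
```

>>> move_arm:
  moves:
    - [0, 0, 0, -0.06, -0.04, 0, 35]
    - [0, 0, 0, -0.06, -0.04, 0.2, 35]
    - [0, 0, 0, -0.06, -0.04, 0.4, 35]
    - [0, 0, 0, -0.06, -0.04, 0.55, 35]
    - [0, 0, 0, -0.06, -0.04, 0.65, 35]

```text
t: 28.0
tool_pos: [0.4785, 0.1963, 0.0579]
eef_rot: [-0.694, 0.72, -0.0, -0.001]
contact_force: [0.3, -4.7, 2.6]
grip_width: 0.0423
```

```bash
python3 - <<'E'
from h import *
w=snap('wrist','w21.png');s=get_state();print(s['tool_pos'],yawof(s['eef_rot']),s['grip_width'],s['contact_force'])
E
```

```text
[0.47824348 0.19630464 0.0573225 ] -1.607553263139248 0.04194689897219123 [ 0.46390222 -3.08018192 -1.80690485]
```

View pics/w21.png

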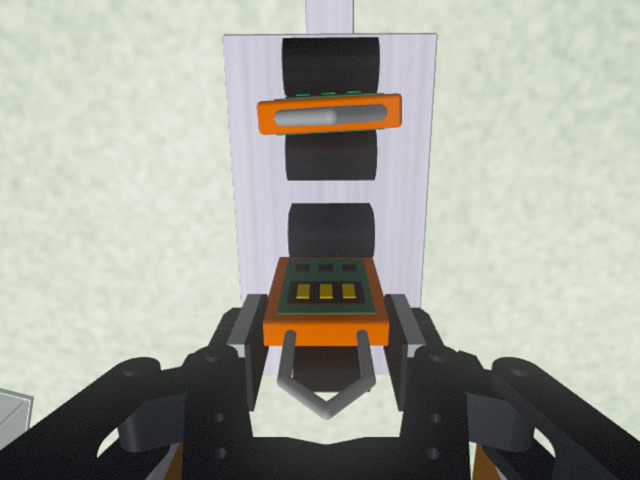

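>>> move_arm:
  moves:
    - [0, 0, 0, 0.03, 0, 0, 35]
    - [0, 0, 0, 0.03, 0, 0.05, 35]
    - [0, 0, 0, 0.03, 0, 0.1, 35]
    - [0, 0, 0, 0.03, 0, 0.13, 35]
    - [0, 0, 0, 0.03, 0, 0.13, 35]

```text
t: 28.55
tool_pos: [0.4787, 0.1955, 0.0521]
eef_rot: [-0.694, 0.72, 0.0, 0.0]
contact_force: [1.1, -1.3, -0.6]
grip_width: 0.0419
```

>>> move_arm:
  moves:
    - [0, 0, 0, 0, 0, 0.03, 35]
    - [0, 0, 0, 0, 0, 0.03, 45]
    - [0, 0, 0, 0, 0, 0.03, 55]
    - [0, 0, 0, 0, 0, 0.03, 65]
    - [0, 0, 0, 0, 0, 0.03, 70]

```text
t: 29.05
tool_pos: [0.4786, 0.1954, 0.0505]
eef_rot: [-0.694, 0.72, 0.0, -0.0]
contact_force: [0.2, -0.2, -0.1]
grip_width: 0.0699
```

>>> move_arm:
  moves:
    - [0, 0, 0, 0, 0, -0.4, 75]
    - [0, 0, 0, 0, 0, -1, 80]
    - [0, 0, 0, 0, 0, -1.8, 80]
    - [0, 0, 0, 0.5, 0, -2.7, 80]
    - [0, 0, 0, 1, 0, -3.6, 80]

```text
t: 29.55
tool_pos: [0.4764, 0.1467, 0.2295]
eef_rot: [-0.695, 0.719, 0.0, -0.0]
contact_force: [1.2, -0.9, -0.2]
grip_width: 0.0801
```

```bash
python3 - <<'E'
from h import *
w=read_camera('wrist');w=snap('wrist','w22.png');snap('side','s22.png');s=get_state();print(s['tool_pos'],yawof(s['eef_rot']))
for n,z in(('tray_handle',.048),('slot1',.008)):
    for r in tip_of(n,'wrist')[:4]: print(n,r['score'],r['location'],atz(w,r['location'],z))
E
```

```text
[0.47810039 0.14605911 0.2307456 ] -1.609078683310959
tray_handle 0.79 [334.2, 22.0] [0.46824553 0.01275784 0.048     ]
slot1 0.88 [331.8, 174.9] [0.473492 0.126959 0.008   ]
slot1 0.77 [334.5, 249.1] [0.47322183 0.19553081 0.008     ]
slot1 0.67 [330.6, 279.2] [0.47781358 0.22530319 0.008     ]
slot1 0.58 [331.4, 210.8] [0.47489721 0.15920371 0.008     ]
```

View pics/w22.png

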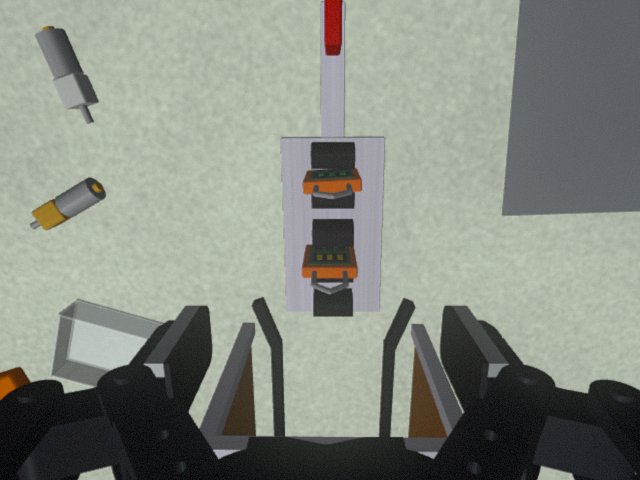

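View pics/s22.png

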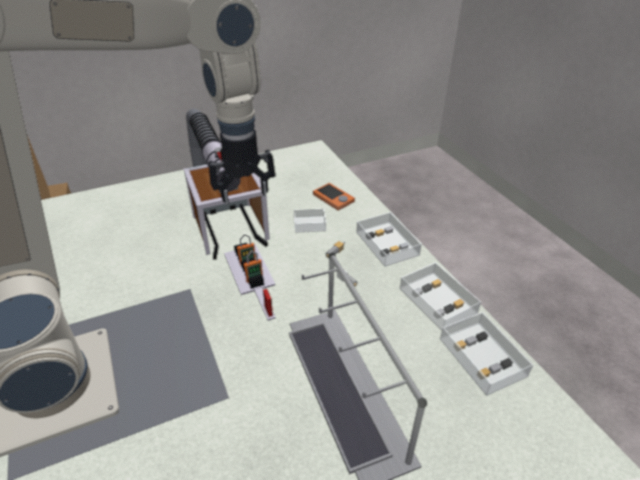

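```bash
python3 - <<'E'
from h import *
plan([.469,.012,.12],-1.606)
E
```

```text
row [ 0.    0.   -0.01] [2.7   0.053 2.151] yawnow -1.608
```

>>> move_arm:
  moves:
    - [0, 0, 0, 0.9, 0.05, 0, 70]
    - [0, 0, 0, 1.8, 0.05, 0, 60]
    - [0, 0, 0, 2.7, 0.05, 0.6, 50]
    - [0, 0, 0, 2.7, 0.05, 1.3, 50]
    - [0, 0, 0, 2.7, 0.05, 2.1, 50]

```text
t: 30.3
tool_pos: [0.4689, 0.0111, 0.1208]
eef_rot: [-0.693, 0.721, 0.0, -0.0]
contact_force: [-0.2, -0.2, 0.1]
grip_width: 0.05
```

```bash
python3 - <<'E'
from h import *
w=read_camera('wrist');w=snap('wrist','w23.png');s=get_state();print(s['tool_pos'],yawof(s['eef_rot']))
M=R.from_quat(s['eef_rot']).as_matrix();t=s['tool_pos']
for r in tip_of('tray_handle','wrist')[:2]:
    P=atz(w,r['location'],.048); print(r['score'],r['location'],P,M.T@(P-t))
E
```

```text
[0.46570388 0.0126043  0.1177686 ] -1.6077735607760837
0.84 [315.5, 251.8] [0.46898488 0.01100577 0.048     ] [ 0.00157246 -0.00407751  0.06972718]
```

View pics/w23.png

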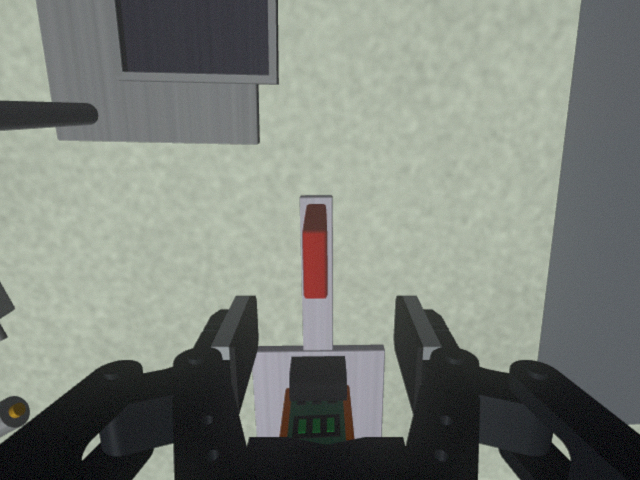

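>>> move_arm:
  moves:
    - [0, 0, 0, 0.03, -0.07, 0.5, 50]
    - [0, 0, 0, 0.03, -0.07, 1.1, 50]
    - [0, 0, 0, 0.03, -0.07, 1.72, 50]
    - [0, 0, 0, 0.03, -0.07, 1.72, 35]
    - [0, 0, 0, 0.03, -0.07, 1.72, 22]

```text
t: 30.95
tool_pos: [0.4736, 0.0108, 0.0384]
eef_rot: [-0.694, 0.72, -0.0, 0.0]
contact_force: [0.8, -0.0, 1.1]
grip_width: 0.0228
```

```bash
python3 - <<'E'
from h import *
w=snap('wrist','w24.png');s=get_state();print(s['tool_pos'],yawof(s['eef_rot']),s['grip_width'],s['contact_force'])
E
```

```text
[0.47413229 0.01062334 0.03889596] -1.6065890661793518 0.022198040696395614 [-0.27345493  0.12365572  0.59787579]
```

View pics/w24.png

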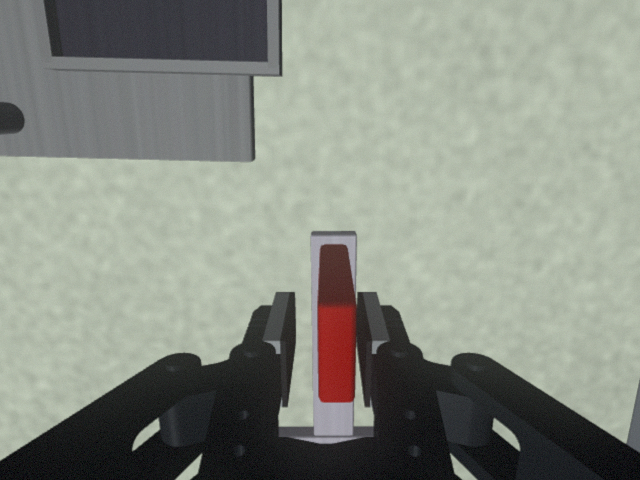

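>>> move_arm:
  moves:
    - [0, 0, 0, 0, 0.07, 0.1, 22]
    - [0, 0, 0, 0, 0.07, 0.1, 22]
    - [0, 0, 0, 0, 0.07, 0.1, 15]
    - [0, 0, 0, 0, 0.07, 0.1, 5]
    - [0, 0, 0, 0, 0.07, 0.1, 5]

```text
t: 31.5
tool_pos: [0.4697, 0.0105, 0.0327]
eef_rot: [-0.694, 0.72, -0.0, 0.0]
contact_force: [-2.6, -0.4, 6.5]
grip_width: 0.0111
```

```bash
python3 - <<'E'
from h import *
w=snap('wrist','w25.png');snap('top','t25.png');s=get_state();print(s['tool_pos'],yawof(s['eef_rot']),s['grip_width'],s['contact_force'])
E
```

```text
[0.46968632 0.01049042 0.03275855] -1.6073105260614082 0.011182713999692655 [-2.15538367 -0.32743034  5.84908595]
```

View pics/w25.png

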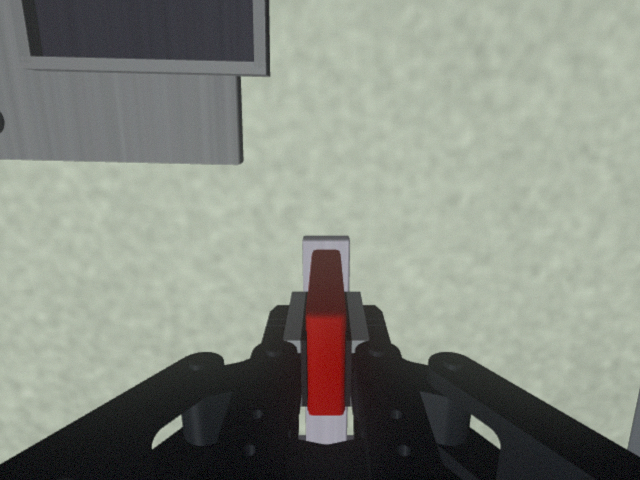

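View pics/t25.png

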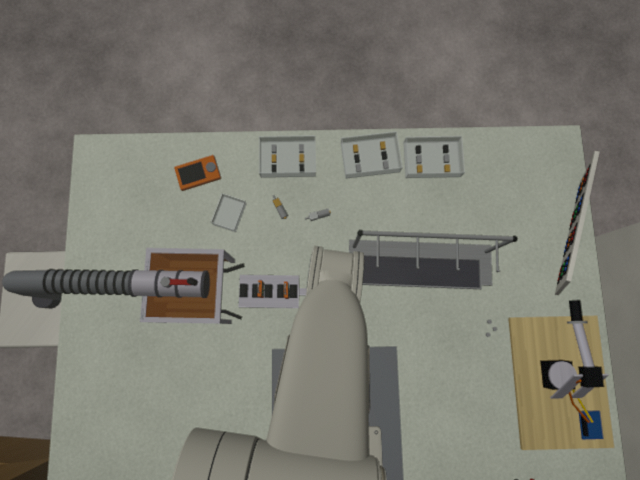

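>>> move_arm:
  moves:
    - [0, 0, 0, -0.1, 0, 0, 5]
    - [0, 0, 0, -0.3, 0, 0, 5]
    - [0, 0, 0, -0.55, 0, 0, 5]
    - [0, 0, 0, -0.8, 0, 0, 5]
    - [0, 0, 0, -1.0, 0, 0, 5]

```text
t: 32.1
tool_pos: [0.4719, 0.06, 0.0328]
eef_rot: [-0.694, 0.72, -0.001, -0.0]
contact_force: [-0.4, -7.6, 3.4]
grip_width: 0.0113
```

>>> move_arm:
  moves:
    - [0, 0, 0, -0.2, 0, 0, 5]
    - [0, 0, 0, -0.4, 0, 0, 5]
    - [0, 0, 0, -0.6, 0, 0, 5]
    - [0, 0, 0, -0.8, 0, 0, 5]
    - [0, 0, 0, -1.0, 0, 0, 5]

```text
t: 32.6
tool_pos: [0.4737, 0.1097, 0.0328]
eef_rot: [-0.694, 0.72, -0.001, -0.0]
contact_force: [-0.0, -7.5, 5.2]
grip_width: 0.0115
```

```bash
python3 - <<'E'
from h import *
w=snap('wrist','w26.png');snap('side','s26.png');s=get_state();print(s['tool_pos'],yawof(s['eef_rot']),s['grip_width'],s['contact_force'])
E
```

```text
[0.47375291 0.11104253 0.03277789] -1.606808760468062 0.01127620046094485 [0.7198698  1.76424521 6.94984844]
```

View pics/s26.png

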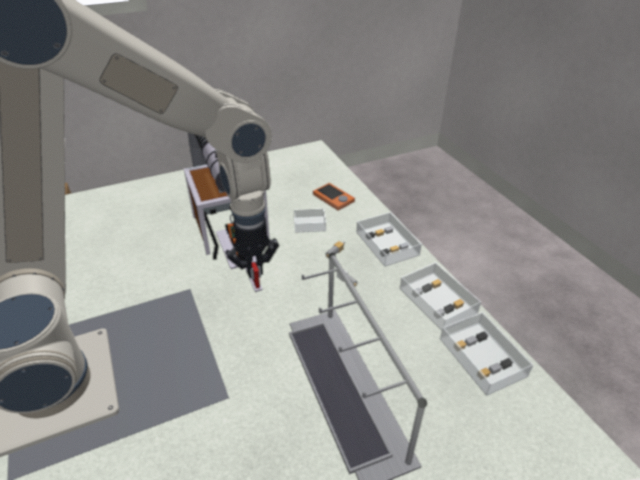

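View pics/w26.png

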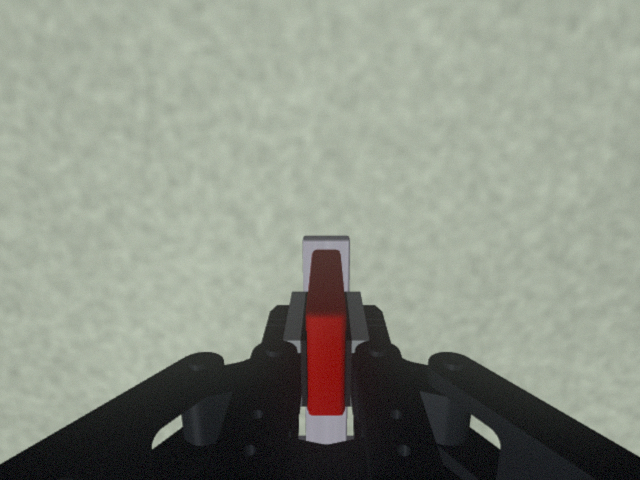

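>>> move_arm:
  moves:
    - [0, 0, 0, -0.2, 0, 0, 5]
    - [0, 0, 0, -0.4, 0, 0, 5]
    - [0, 0, 0, -0.6, 0, 0, 5]
    - [0, 0, 0, -0.8, 0, 0, 5]
    - [0, 0, 0, -1.0, 0, 0, 5]

```text
t: 33.2
tool_pos: [0.4755, 0.1595, 0.0328]
eef_rot: [-0.694, 0.72, -0.001, -0.0]
contact_force: [-0.6, -9.8, 8.1]
grip_width: 0.0115
```

>>> move_arm:
  moves:
    - [0, 0, 0, -0.12, 0, 0, 5]
    - [0, 0, 0, -0.24, 0, 0, 5]
    - [0, 0, 0, -0.36, 0, 0, 5]
    - [0, 0, 0, -0.48, 0, 0, 5]
    - [0, 0, 0, -0.56, 0, 0, 5]

```text
t: 33.7
tool_pos: [0.4765, 0.1874, 0.0328]
eef_rot: [-0.694, 0.72, -0.001, -0.0]
contact_force: [0.3, -8.8, 7.5]
grip_width: 0.0115
```

>>> move_arm:
  moves:
    - [0, 0, 0, -0.06, 0, 0, 5]
    - [0, 0, 0, -0.12, 0, 0, 5]
    - [0, 0, 0, -0.18, 0, 0, 5]
    - [0, 0, 0, -0.24, 0, 0, 5]
    - [0, 0, 0, -0.28, 0, 0, 5]

```text
t: 34.2
tool_pos: [0.477, 0.2012, 0.0328]
eef_rot: [-0.694, 0.72, -0.001, -0.0]
contact_force: [-0.5, -9.9, 8.3]
grip_width: 0.0114
```

>>> move_arm:
  moves:
    - [0, 0, 0, -0.04, 0, 0, 5]
    - [0, 0, 0, -0.08, 0, 0, 5]
    - [0, 0, 0, -0.12, 0, 0, 5]
    - [0, 0, 0, -0.16, 0, 0, 5]
    - [0, 0, 0, -0.16, 0, 0, 5]

```text
t: 34.7
tool_pos: [0.4768, 0.2043, 0.0327]
eef_rot: [-0.693, 0.721, -0.005, -0.004]
contact_force: [-2.5, -38.2, 14.4]
grip_width: 0.0105
```

>>> move_arm:
  moves:
    - [0, 0, 0, 0.04, 0, 0, 5]
    - [0, 0, 0, 0.04, 0, 0, 5]
    - [0, 0, 0, 0.04, 0, 0, 20]
    - [0, 0, 0, 0.04, 0, 0, 40]
    - [0, 0, 0, 0.04, 0, 0, 50]

```text
t: 35.2
tool_pos: [0.4767, 0.2086, 0.032]
eef_rot: [-0.694, 0.72, 0.0, 0.0]
contact_force: [-1.5, -0.3, 0.1]
grip_width: 0.0485
```

>>> move_arm:
  moves:
    - [0, 0, 0, 0, 0, 0, 50]
    - [0, 0, 0, 0, 0, -0.5, 60]
    - [0, 0, 0, 0.2, 0, -1.2, 60]
    - [0, 0, 0, 0.6, 0, -1.9, 60]
    - [0, 0, 0, 1, 0, -2.6, 60]

```text
t: 35.7
tool_pos: [0.4744, 0.1583, 0.1632]
eef_rot: [-0.695, 0.719, 0.0, -0.0]
contact_force: [0.9, 0.4, -1.0]
grip_width: 0.0603
```

```bash
python3 - <<'E'
from h import *
w=read_camera('wrist');w=snap('wrist','w27.png');snap('side','s27.png');s=get_state();print(s['tool_pos'],yawof(s['eef_rot']))
for n,z in(('tray_handle',.048),('slot1',.008)):
    for r in tip_of(n,'wrist')[:4]: print(n,r['score'],r['location'],atz(w,r['location'],z))
E
```

```text
[0.47593112 0.15810362 0.16406467] -1.6083984413314751
tray_handle 0.62 [322.5, 295.9] [0.48011497 0.20517668 0.048     ]
slot1 0.97 [319.9, 403.2] [0.48744135 0.32247766 0.008     ]
```

View pics/w27.png

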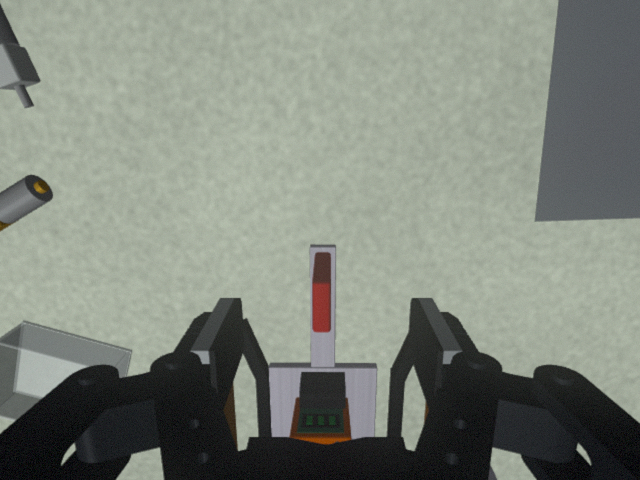

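View pics/s27.png

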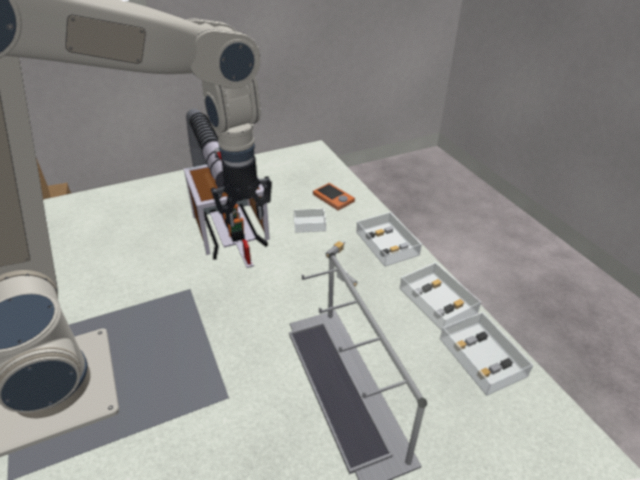

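>>> move_arm:
  moves:
    - [0, 0, 0, 0.5, 0, -0.8, 60]
    - [0, 0, 0, 1, 0, -1.6, 60]
    - [0, 0, 0, 1.8, 0, -2.4, 60]
    - [0, 0, 0, 2.6, 0, -3.2, 60]
    - [0, 0, 0, 3.4, 0, -3.8, 60]

```text
t: 36.45
tool_pos: [0.4687, -0.0016, 0.3442]
eef_rot: [-0.695, 0.719, 0.001, -0.0]
contact_force: [2.2, -0.1, -0.0]
grip_width: 0.0597
```

>>> move_arm:
  moves:
    - [0, 0, 0, 0.8, 0, 0, 60]
    - [0, 0, 0, 1.6, 0, 0, 60]
    - [0, 0, 0, 2.4, 0, 0, 60]
    - [0, 0, 0, 3.0, 0, 0, 60]
    - [0, 0, 0, 3.0, 0, 0, 60]

```text
t: 36.95
tool_pos: [0.4637, -0.1537, 0.3416]
eef_rot: [-0.693, 0.721, 0.002, -0.001]
contact_force: [0.6, 0.9, 0.0]
grip_width: 0.0597
```

```bash
python3 - <<'E'
from h import *
c=snap('wrist','w28.png');t=read_camera('top');sd=read_camera('side')
for n,cc,k in(('t28',t,(200,340,100,320)),('s28',sd,(80,320,150,350))):
    a,b,l,r=k; cv2.imwrite('pics/%s.png'%n,cv2.resize(cc['img'][a:b,l:r],None,fx=3.4 if n[0]=='t' else 2.4,fy=3.4 if n[0]=='t' else 2.4,interpolation=cv2.INTER_CUBIC)[:,:,::-1])
for n,z in(('tray_handle',.048),('damper_knob',.268),('damper_pivot',.268),('tub',0),('motor_a',0)):
    for k,cc in(('top',t),('side',sd)):
        for r in tip_of(n,k)[:2]: print(n,k,round(r['score'],2),np.round(r['location'],1),np.round(atz(cc,r['location'],z)[:2],4))
E
```

```text
tray_handle top 0.95 [250.8 286.7] [0.4855 0.2174]
tray_handle side 0.78 [246.7 244.6] [0.49   0.2196]
tray_handle side 0.3 [334.7 255. ] [0.6825 0.0876]
damper_knob top 0.66 [190.4 281.8] [0.4793 0.3198]
damper_knob side 0.53 [228.  156.7] [0.4883 0.3019]
damper_knob side 0.23 [231.5 228.3] [0.4132 0.0211]
damper_pivot top 0.84 [164.1 279.3] [0.4859 0.3778]
damper_pivot top 0.56 [189.2 283.8] [0.4749 0.3223]
damper_pivot side 0.68 [216.8 140.3] [0.4859 0.3961]
tub top 0.74 [227.6 212.7] [0.7024 0.2914]
tub side 0.8 [309.6 223.4] [0.7026 0.2936]
motor_a top 0.72 [322.3 214.9] [0.6907 0.021 ]
motor_a top 0.48 [281.9 212.7] [0.6994 0.1364]
motor_a side 0.73 [330.8 254.8] [0.6986 0.1417]
motor_a side 0.5 [347.7 279. ] [0.6972 0.0388]
```

View pics/t28.png

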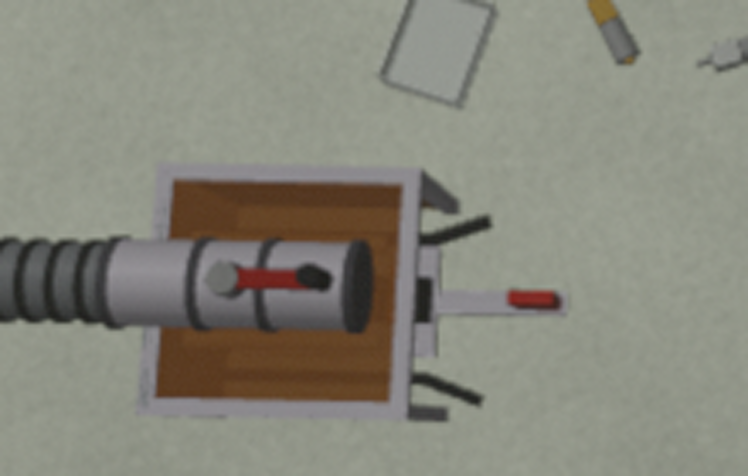

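View pics/s28.png

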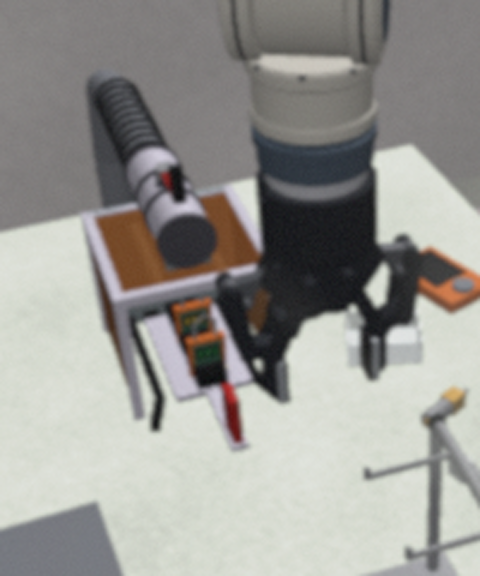

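View pics/w28.png

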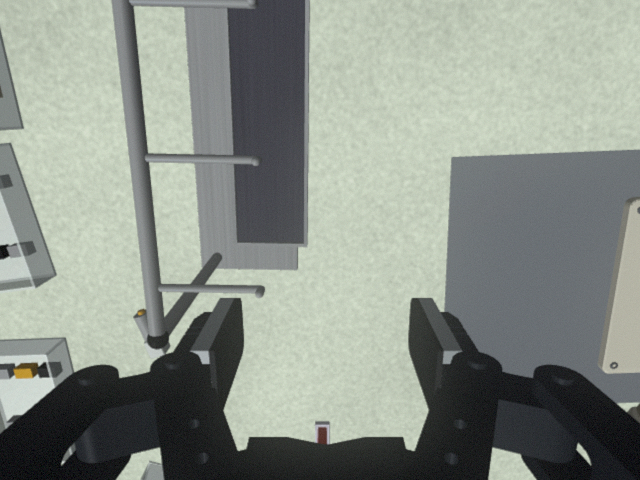

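>>> move_arm:
  moves:
    - [0, 0, 0, -0.9, 0, -0.8, 60]
    - [0, 0, 0, -1.8, 0, -1.2, 60]
    - [0, 0, 0, -2.7, 0, -1.2, 60]
    - [0, 0, 0, -3.6, 0, -1.2, 60]
    - [0, 0, 0, -4.5, 0, -1.2, 60]

```text
t: 38.1
tool_pos: [0.4714, 0.0757, 0.4043]
eef_rot: [-0.694, 0.72, -0.0, 0.0]
contact_force: [0.9, -0.6, -0.1]
grip_width: 0.0602
```

>>> move_arm:
  moves:
    - [0, 0, 0, -0.9, 0, 0, 60]
    - [0, 0, 0, -1.8, 0, 0, 60]
    - [0, 0, 0, -2.7, 0, 0, 60]
    - [0, 0, 0, -3.2, 0, 0, 60]
    - [0, 0, 0, -3.2, 0, 0, 60]

```text
t: 38.6
tool_pos: [0.4773, 0.2365, 0.4032]
eef_rot: [-0.695, 0.719, 0.0, -0.0]
contact_force: [-0.7, -0.0, -0.1]
grip_width: 0.0599
```

```bash
python3 - <<'E'
from h import *
c=read_camera('wrist');c=snap('wrist','w29.png');print(c['xyz'],get_state()['tool_pos'])
cv2.imwrite('pics/w29c.png',cv2.resize(c['img'][100:350,220:420],None,fx=2.4,fy=2.4,interpolation=cv2.INTER_CUBIC)[:,:,::-1])
E
```

```text
[0.47370881 0.16311225 0.54574022] [0.47744621 0.23391293 0.40366721]
```

View pics/w29c.png

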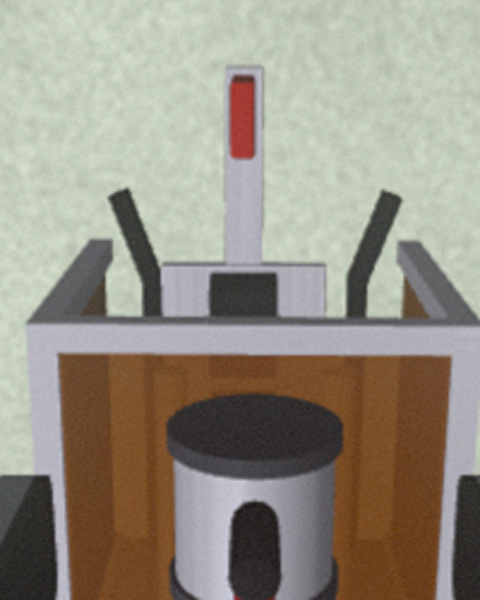

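>>> move_arm:
  moves:
    - [0, 0, 0, -0.5, 0, 0, 60]
    - [0, 0, 0, -1, 0, 0, 60]
    - [0, 0, 0, -1.6, 0, 0, 60]
    - [0, 0, 0, -1.8, 0, 0, 60]
    - [0, 0, 0, -1.8, 0, 0, 60]

```text
t: 39.2
tool_pos: [0.4811, 0.3234, 0.4036]
eef_rot: [-0.694, 0.72, -0.0, -0.0]
contact_force: [0.2, -0.8, -0.0]
grip_width: 0.0596
```

```bash
python3 - <<'E'
from h import *
c=read_camera('wrist');c=snap('wrist','w30.png');print(c['xyz'],get_state()['tool_pos'],yawof(get_state()['eef_rot']))
E
```

```text
[0.47709935 0.25090203 0.54615911] [0.4810436  0.32233049 0.40406869] -1.6080318822574244
```

View pics/w30.png

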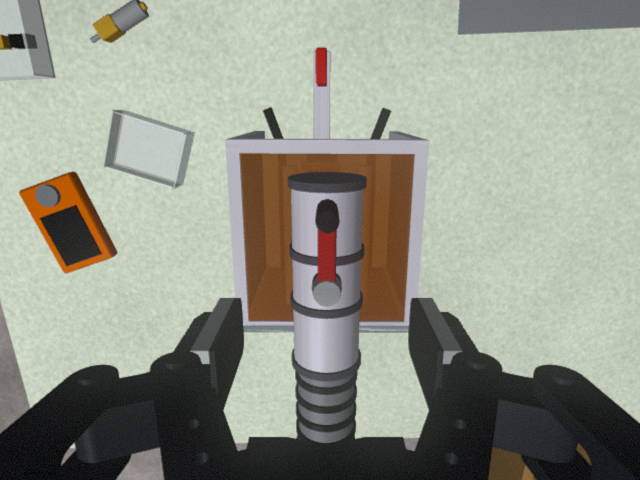

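The lever lies in line with the duct, from the spindle (326,290) to the knob (327,213). The tray is home and square in the hood, so I'm handing in.

```bash
python3 - <<'E'
from h import *
print(job_done(), get_state()['t'])
E
```

```text
the job is handed in; nothing more can be done
the job is handed in; nothing more can be done
```

I carried out the whole job and handed it in at about 39 s of the 210 s allowed; no verdict was reported.

- **Damper:** I turned the lever to its stop, where the force rose from about 4 N to about 30 N. The last picture shows it in line with the duct to within about 0.01 rad.
- **Boards:** Two boards were on the rack. I pulled the tray out and stood the green one in the slot nearest the handle and the yellow one in the third slot from the handle. Later pictures show both upright and the rack empty.
- **Tray:** I slid the loaded tray in until it met the back stops, at 38 N on the wrist. I then eased off slightly and released it. The handle point read at (0.478, 0.205) m, against the (0.477, 0.205) m I had expected for home.
- **Bystanders:** I never touched the motors or the tub. Their camera positions agree with the start to within about 1–2 cm, which is the detector's scatter.

**Readings that disagreed:** After release, the top and side cameras put the handle about 12–15 mm further in and up to 12 mm to the side of where the wrist camera and arm had it. I trusted the closer wrist view and the contact at the stops.

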